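# Clamp a bushing in the leak tester, a quarter turn past touch

## Robot

A 6-joint arm with a two-finger parallel gripper is mounted at the origin on a cart in front of the work surface, level with it; the furniture and walls round the work are solid. World frame = base frame: x ahead of the robot, y to its left, z up, the work surface at z = 0. Lengths are in m, angles in rad, forces in N, time in s.
With the tool pointing down it reaches from about 0.35 to 0.775 m from the base axis. Payload 7.3 kg.
Tool frame: the origin (TCP) lies midway between the tips of the shut fingers; the grasp point (between the pads) lies 19 mm behind it; x points along the fingers, z is the direction in which the jaws open and shut, and the axes are right-handed (so a half turn about x gives the same grasp; the last joint's range is limited). The gripper opens to 92 mm and grips with 3 to 60 N. Pads are 19 mm wide; open, the fingers measure 130 mm over their backs; the gripper's body (75 mm by 190 mm) begins 47 mm behind the grasp point.
Start: joints at [1.029, 0.342, 1.524, -0, 1.275, -0.146], TCP at [0.202, 0.484, 0.227] pointing down, gripper open.
Joint ranges: [-2.53, 2.53], [-0.77, 2.02], [0.04, 2.7], [-1, 4.14], [0.28, 2.66], [-3.11, 3.11]. Speed limits (rad/s): [2.57, 2.57, 3.14, 3.14, 3.14, 3.14].

## Interface

Orientations are given as [roll, pitch, yaw] about the fixed x, y, z axes, in that order (R = Rz(yaw) Ry(pitch) Rx(roll)).
In Python, from cell import observe, cams, robot gives the robot as it stands.
- The arm moves only by the tool jog_arm, never from a script. Its argument "plan" is one flat list of numbers, 7 for each row, row after row: the turn, a rotation vector about the tool's x, y, z in degrees, then the shift along the tool's x, y, z in cm, then the opening, from -1 (shut) to 1 (fully open). In form: [ax, ay, az, x, y, z, jaw, ax, ay, az, x, y, z, jaw, ...]. A call has 1 to 10 rows; each row is the pose to reach, as a shift and turn from the pose commanded when the call began, along the tool's axes at that moment; what a row does not reach only later rows make up. A row lasts 1/10 s, in which the tool goes at most 50 mm and 8.59 degrees, less where a joint would pass 70% of its speed; a pose out of reach is approached as far as the arm can. A call with a gripper value outside its range is refused whole. The fingers move at their own pace and stop on an object; "newtons" is the grip in N (left out, the last holds). Time passes only in rows, so rows that repeat a pose let the fingers close. It gives the time, the measured TCP pose, the force and the opening at its end, in the units of the state.
- observe(): the state, without advancing time (a new reading comes with each control period).
- cams.read_camera(name): name is "scene" or "top" or "wrist"; returns a dict with "image" (400x640x3 uint8, red, green, blue), "fov_y" (degrees; the focal length in pixels is half the picture's height over the tangent of half this angle, whatever the lens; pixels are square), "cx", "cy" (the principal point, pixels), "T" (4x4, takes a point from camera to world coordinates). Camera axes: x right, y down, z forward; pixel columns grow to the right and rows downward; lengths in m; the calibration is good to about 2 mm. A picture is of the moment at which its call begins. There is no depth.
- robot.hand_in(): hands the job in, once; it reports no verdict.
The state is a dict: "time": time; "qpos": joint angles; "qvel": joint speeds; "joint_efforts": joint torques, N m; "tool_pos": TCP position; "tool_rot": TCP orientation; "contact_force": force on the tool from outside, world axes, zero at the start; "torque": the same for the moment, N m; "opening": finger opening in m.
Only numpy, scipy, OpenCV 4.12 (cv2) and the standard library are available. Lean on these libraries where they do the work, as an engineer would, in place of code of your own. Each camera call takes 0.05 s, during which the arm holds its last target.

## Task

Set up the larger steel bushing for its leak test: stand it upright on the rubber seat of the grey test stand, inside the locating rim, and swing the stand's arm over it as far as its stop. Then screw the rubber pad down with the square black knob, clockwise, only until you feel it touch the bushing, add one quarter turn and let go; half a turn past touch would ruin the rubber. Leave the other things on the bench where they are.

Things in the scene. Friction and masses are not known exactly. Their poses are not given: they have to be found in the camera images.
- bushing: The larger of two turned steel bushings: grey, round, waisted, standing on end, 50 mm in diameter, 46 mm tall, 130 to 210 g. Origin at the centre of its underside, z up its axis. Grip it across its diameter. It stands in one of three places on the bench; the small bushing and a tape spool have the others.
- tester: Grey leak-test stand, fixed, elsewhere and at another yaw (within 0.25 rad) each time. Origin under the seat's centre, on the worktop; its +x leads to the column, 100 mm away. Base plate 190 x 104 mm, 20 mm thick, with a dial gauge (24 mm high) on its -y side and an air fitting on its +y side.
- seat (a point): Centre of the top of the rubber seat, 31 mm above the worktop; axes as the stand's. A steel rim of 55 mm inside diameter stands round it, 5 mm higher than the rubber: the bushing stands inside it on the rubber with 2.5 mm of play all round.
- column (a point): Point on the axis of the upright steel column (24 mm in diameter), 125 mm above the worktop. The swing arm turns about this vertical axis.
- swing_arm (a joint): Swing arm's angle, rad. 0: at its stop pin, screw right above the seat, arm pointing from the column along the stand's -x. Grows anticlockwise seen from above, towards the stand's -y; starts open at 1.2 to 1.7. Grey bar 26 mm wide, 98 to 114 mm above the worktop, reaching 118 mm from the column's axis. Stays where left (friction 0.2 N m): push it home by its flank with shut fingers.
- knob: Square black knob on the screw above the arm: 32 mm across its flats (square to its own x and y), 33 mm high. Origin on the screw's axis, 22 mm above the knob's lower edge, 11 mm below its top, about 150 mm over the worktop. Grip across two flats from above. Clockwise seen from above sinks it, 6 mm a turn (friction about 0.08 N m); it stays where left and starts at any angle.
- nut (a point): Top of the nut in the arm's end, on the screw's axis, 119 mm above the worktop. The screw's rubber-faced pad below, 33 mm wide, meets the seated bushing after 1.2 to 3.6 rad of turning, to be felt. From then on the rubber drags: the knob's resistance grows steadily, by 0.2 to 0.45 N m in a quarter turn. Let go, the knob springs back some 0.2 rad: normal, not to be made up for.
- small_bushing: Bystander: a smaller turned steel bushing, 40 mm in diameter and 26 mm tall. Origin under its centre.
- tape_spool: Bystander: a white tape spool lying flat, 52 mm in diameter, 16 mm thick. Origin under its centre.
- box_white: Bystander: a small white carton, 50 x 75 x 42 mm. Origin under its centre.
- box_orange: Bystander: a small orange carton, 26 x 52 x 22 mm. Origin under its centre.
Things that resemble listed ones, but are neither listed nor needed, are in the scene too. Several things have the shape of the bushing; the one meant has the colours described above.

How it is judged:
On the way, in this order (a step that is already met when the one before it is completed fails the run):
1. the bushing stands on the seat, upright and inside the rim, let go (horizontal distance between bushing and seat below 0.0045 m and z of bushing in the frame of seat between -0.004 and 0.003 m and angle between bushing's own z axis and vertical below 0.05 rad and contact force between the fingers and bushing below 0.1 N), for 0.2 s.
2. the arm is swung to its stop over the seated bushing, the pad not yet touching (horizontal distance between bushing and seat below 0.0045 m and z of bushing in the frame of seat between -0.004 and 0.003 m and angle between bushing's own z axis and vertical below 0.05 rad and value of joint swing_arm below 0.08 rad and contact force between knob and bushing below 0.5 N), for 0.1 s.
3. the pad, screwed down, touches the bushing (horizontal distance between bushing and seat below 0.0045 m and z of bushing in the frame of seat between -0.004 and 0.003 m and angle between bushing's own z axis and vertical below 0.05 rad and value of joint swing_arm below 0.08 rad and contact force between knob and bushing above 1 N), for 0.05 s.
At the end, for the whole second after the job is handed in: The bushing stands upright (0.05 rad) on the seat, within 4.5 mm of its centre; the arm is within 0.08 rad of its stop; the pad presses on the bushing with 13 to 30 N, which a quarter turn past touch gives, about 30 degrees either way; all at rest (horizontal distance between bushing and seat below 0.0045 m and z of bushing in the frame of seat between -0.004 and 0.003 m and angle between bushing's own z axis and vertical below 0.05 rad and value of joint swing_arm below 0.08 rad and contact force between knob and bushing between 13 and 30 N and linear speed of bushing below 0.01 m/s and angular speed of knob below 0.1 rad/s).
It fails at once if the pad presses on the bushing with more than 66 N (screwed about half a turn past touch) (contact force between knob and bushing above 66 N).
It fails at once if one of the bystanders (the smaller bushing, the tape spool, the white carton, the orange carton) is moved by more than 30 mm (distance of any of small_bushing, tape_spool, box_white, box_orange from where it was at the start of the episode above 0.03 m).
It also fails if it takes over 72 s, if anything falls off the work surface, if the arm or the gripper's body presses on something with over 40 N, if the wrist force passes 120 N, or if a joint passes its speed limit or range.

## Working session

There is one attempt and no reset: what is moved stays moved. The work goes in short steps, Python scripts to look and compute and a tool call to move; the robot and the scene stay as the last step left them, time stands still between calls to the robot, and variables do not carry over. Pictures are saved under pics/ and viewed, and the job is handed in when it is done.

Besides the shell and the picture viewer there is one more tool, called after "Request:" by a JSON object that holds its "api" and its "payload". jog_arm: Moves the arm, as the interface text tells. Its arguments: {"type":"object","properties":{"plan":{"type":"array"},"newtons":{"type":"number"}},"required":["plan"]}

```bash
ls; mkdir -p pics
python3 - <<'E'
from cell import observe, cams, robot
import cv2, numpy as np
print(observe())
for n in ["scene","top","wrist"]:
    d=cams.read_camera(n); cv2.imwrite(f"pics/{n}0.png",d["image"][:,:,::-1])
    np.savez(f"{n}0.npz",**d); print(n,d["fov_y"],d["cx"],d["cy"],np.round(d["T"],3).tolist())
E
```

```text
pics
{'time': 0.0, 'qpos': array([ 1.02899204e+00,  3.42727774e-01,  1.52503664e+00,  2.38719537e-05,
        1.27536867e+00, -1.46006574e-01]), 'qvel': array([ 0.00040849, -0.00251671, -0.00119506, -0.00051882,  0.00154976,
        0.00117485]), 'joint_efforts': array([ 2.33612918e-03, -4.31233513e+01, -2.44222963e+01,  7.19628436e-02,
        5.58283541e-02, -1.15244920e-04]), 'tool_pos': array([0.20217491, 0.48407016, 0.22603548]), 'tool_rot': array([ 2.98076847,  1.56925574, -2.1274252 ]), 'contact_force': array([ 0.20827224,  1.54041989, -0.42121153]), 'torque': array([ 0.05068978,  0.01126171, -0.0273387 ]), 'opening': 0.09157980481374298}
scene 44.69379140952999 327.7782724183345 202.39091749851076 [[0.839, -0.357, 0.41, 0.066], [-0.543, -0.55, 0.634, -0.33], [-0.001, -0.755, -0.656, 0.849], [0.0, 0.0, 0.0, 1.0]]
top 54.58242582732179 320.9936532915451 199.78250588790354 [[0.01, -0.995, 0.103, 0.441], [-1.0, -0.009, 0.011, 0.415], [-0.01, -0.103, -0.995, 1.13], [0.0, 0.0, 0.0, 1.0]]
wrist 63.13090169625223 322.4772085910832 202.8721002931393 [[0.386, 0.877, 0.285, 0.125], [0.923, -0.366, -0.122, 0.517], [-0.003, 0.31, -0.951, 0.384], [0.0, 0.0, 0.0, 1.0]]
```

View pics/scene0.png

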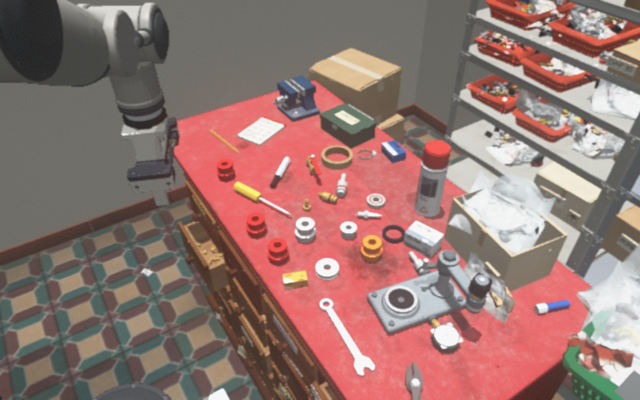

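View pics/top0.png

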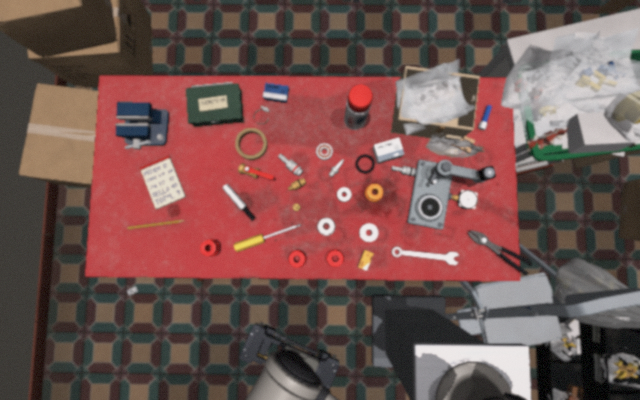

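View pics/wrist0.png

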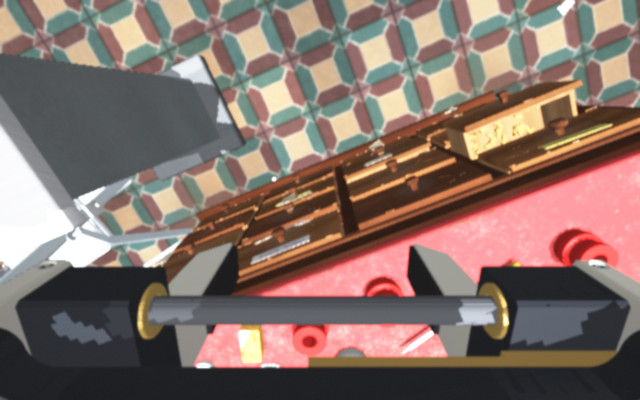

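```bash
cat > h.py <<'E'
import numpy as np, cv2
def ray(d,u,v):
    f=200/np.tan(np.radians(float(d["fov_y"]))/2); T=np.array(d["T"])
    r=T[:3,:3]@np.array([(u-float(d["cx"]))/f,(v-float(d["cy"]))/f,1]); return T[:3,3],r/np.linalg.norm(r)
def plane(d,u,v,z):
    o,r=ray(d,u,v); return o+r*(z-o[2])/r[2]
def proj(d,p):
    f=200/np.tan(np.radians(float(d["fov_y"]))/2); T=np.array(d["T"])
    c=T[:3,:3].T@(np.array(p)-T[:3,3]); return np.array([float(d["cx"])+f*c[0]/c[2], float(d["cy"])+f*c[1]/c[2]])
E
python3 - <<'E'
import cv2
a=cv2.imread("pics/top0.png")[130:280,280:520]
cv2.imwrite("pics/topc.png",cv2.resize(a,(800,500),interpolation=cv2.INTER_CUBIC))
a=cv2.imread("pics/scene0.png")[190:370,220:520]
cv2.imwrite("pics/scenec.png",cv2.resize(a,(800,480),interpolation=cv2.INTER_CUBIC))
E
```

```text
(no output)
```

View pics/topc.png

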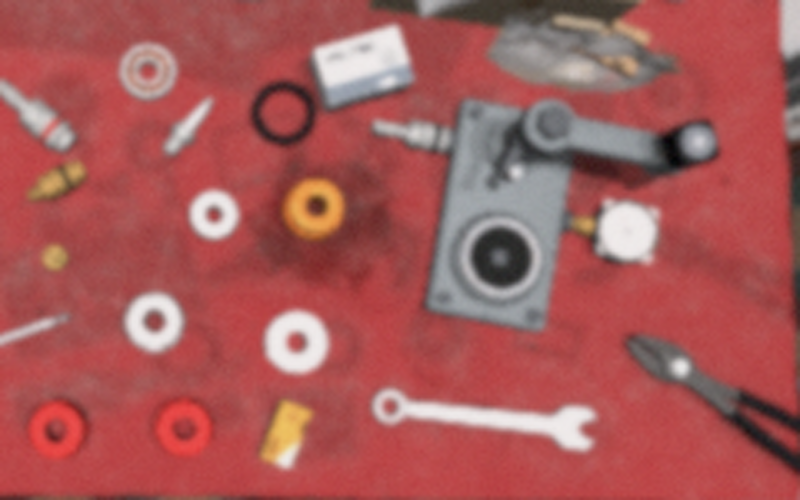

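View pics/scenec.png

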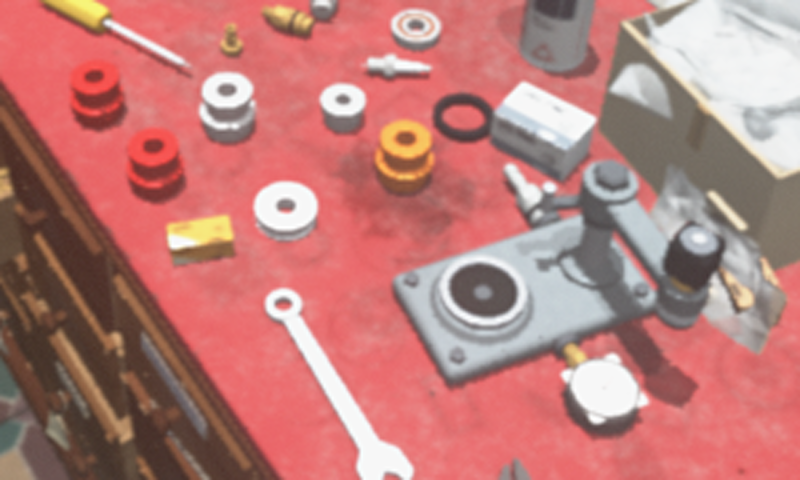

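Run:
```python
import numpy as np,cv2
from h import *
d=np.load("top0.npz"); im=d["image"]; hsv=cv2.cvtColor(im,cv2.COLOR_RGB2HSV)
m=((hsv[...,1]<110)&(hsv[...,2]>120)).astype(np.uint8)
m2=m[215:240,312:342]; n,l,s,c=cv2.connectedComponentsWithStats(m2)
for i in range(1,n):
  if s[i,4]>30:
    x,y,w,h,a=s[i]; u,v=312+x+(w-1)/2,215+y+(h-1)/2
    print("bush",s[i],u,v,c[i]+[312,215],plane(d,*(c[i]+[312,215]),.046),plane(d,u,v,.046))
# hole centre
g=cv2.cvtColor(im,cv2.COLOR_RGB2GRAY)
# seat: dark
r=g[190:222,415:448]; mm=(r<85).astype(np.uint8); n,l,s,c=cv2.connectedComponentsWithStats(mm)
for i in range(1,n):
  if s[i,4]>30: print("seat dark",s[i],c[i]+[415,190],plane(d,*(c[i]+[415,190]),.031))
p=lambda X,Y:(280+(X+.5)*.3-.5,130+(Y+.5)*.3-.5)
print("rim centre eye",plane(d,*p(500,258),.036))
print("knob top eye",plane(d,*p(698,140),.161), "column top eye",plane(d,*p(549,120),.135))
for c in [(462,100),(430,308),(545,328),(574,160)]: print(plane(d,*p(*c),.02))
ds=np.load("scene0.npz"); q=lambda X,Y:(220+(X+.5)*.375-.5,190+(Y+.5)*.375-.5)
print("scene bush top",plane(ds,*q(227,90),.046)); print("scene seat",plane(ds,*q(484,293),.033)); print("knob",plane(ds,*q(700,242),.161))
print("col",plane(ds,*q(611,180),.135))
```

```text
bush [  4   1  20  21 298] 325.5 226.0 [325.67449664 225.96644295] [0.47975458 0.41313039 0.046     ] [0.47965644 0.4136168  0.046     ]
seat dark [  7   9  17  17 211] [429.90521327 206.8436019 ] [0.53726486 0.11779148 0.031     ]
rim centre eye [0.53623454 0.11987461 0.036     ]
knob top eye [0.61628567 0.00249585 0.161     ] column top eye [0.63585051 0.10647047 0.135     ]
[0.67546918 0.14593824 0.02      ]
[0.49409299 0.17619439 0.02      ]
[0.47792021 0.07833772 0.02      ]
[0.6233948  0.05001198 0.02      ]
scene bush top [0.47954328 0.41092318 0.046     ]
scene seat [0.53628501 0.11654282 0.033     ]
knob [ 6.13701796e-01 -2.00996443e-04  1.61000000e-01]
col [0.62306357 0.09022019 0.135     ]
```

```bash
cat >> h.py <<'E'
from scipy.spatial.transform import Rotation as Ro
def go(s,p,jaw):
    """print row to reach TCP p, tool down, tool z along +-jaw(angle rad in world)"""
    R=Ro.from_euler('xyz',s["tool_rot"]).as_matrix()
    best=None
    for sg in (1,-1):
        z=sg*np.array([np.cos(jaw),np.sin(jaw),0]); x=np.array([0,0,-1.]); y=np.cross(z,x)
        Rt=np.c_[x,y,z]; rv=np.degrees(Ro.from_matrix(R.T@Rt).as_rotvec())
        print("turn",np.round(rv,2),"shift cm",np.round(R.T@(np.array(p)-s["tool_pos"])*100,2))
    print("tool y,z world",np.round(R[:,1],3),np.round(R[:,2],3),"pos",s["tool_pos"],"q",np.round(s["qpos"],2))
E
python3 - <<'E'
from h import *; from cell import *
s=observe(); go(s,[.4797,.412,.12],np.pi/2-.163)
E
```

```text
turn [-13.34  -0.06  -0.02] shift cm [ 10.61 -28.39   4.05]
turn [ 1.6666e+02 -3.0000e-02  9.0000e-02] shift cm [ 10.61 -28.39   4.05]
tool y,z world [-0.923  0.386  0.   ] [ 0.386  0.923 -0.001] pos [0.202211   0.48417454 0.22619405] q [ 1.03  0.34  1.52  0.    1.28 -0.15]
```

Request:
{"api": "jog_arm", "payload": {"plan": [-13.3,0,0,5,-28.4,4.0,0.52,-13.3,0,0,10.5,-28.4,4.0,0.52,-13.3,0,0,10.5,-28.4,4.0,0.52,-13.3,0,0,10.5,-28.4,4.0,0.52,-13.3,0,0,10.5,-28.4,4.0,0.52,-13.3,0,0,10.5,-28.4,4.0,0.52,-13.3,0,0,10.5,-28.4,4.0,0.52,-13.3,0,0,10.5,-28.4,4.0,0.52,-13.3,0,0,10.5,-28.4,4.0,0.52,-13.3,0,0,10.5,-28.4,4.0,0.52], "newtons": 25}}

```text
time: 1.15
tool_pos: [0.4785, 0.4129, 0.1228]
tool_rot: [-0.467, 1.57, 0.942]
contact_force: [-0.0, 0.3, -0.1]
opening: 0.0699
```

Run:
```python
from h import *; from cell import *
s=observe(); go(s,[.4797,.412,.010],np.pi/2-.163)
d=cams.read_camera("wrist"); np.savez("w1.npz",**d); im=d["image"][:,:,::-1].copy()
for z in (0,.046):
  u=proj(d,[.4797,.412,z]); cv2.circle(im,(int(u[0]),int(u[1])),3,(0,255,0),-1)
u=proj(d,[.4797,.412,.046]);print(u)
cv2.imwrite("pics/w1.png",im); print(s["opening"],s["time"],s["contact_force"])
```

```text
turn [0.07 0.05 0.03] shift cm [11.28 -0.12 -0.08]
turn [-1.7993e+02 -4.0000e-02  8.0000e-02] shift cm [11.28 -0.12 -0.08]
tool y,z world [-0.987  0.161 -0.   ] [0.161 0.987 0.001] pos [0.47854983 0.41288867 0.12276868] q [ 0.59  0.63  1.35  0.    1.16 -0.82]
[321.77118374 213.59039131]
0.06989162742817302 1.15 [-0.03347437  0.31034136 -0.09886025]
```

View pics/w1.png

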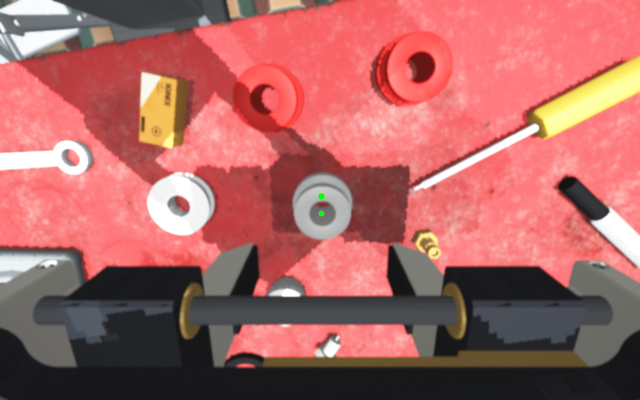

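Request:
{"api": "jog_arm", "payload": {"plan": [0,0,0,3,-0.1,-0.1,0.52,0,0,0,6,-0.1,-0.1,0.52,0,0,0,9,-0.1,-0.1,0.52,0,0,0,10.5,-0.1,-0.1,0.52,0,0,0,11.2,-0.1,-0.1,0.52,0,0,0,11.2,-0.1,-0.1,0.52,0,0,0,11.2,-0.1,-0.1,-0.2,0,0,0,11.2,-0.1,-0.1,-0.2,0,0,0,11.2,-0.1,-0.1,-0.2,0,0,0,11.2,-0.1,-0.1,-0.2], "newtons": 25}}

```text
time: 2.2
tool_pos: [0.4813, 0.4113, 0.0109]
tool_rot: [-0.701, 1.568, 0.706]
contact_force: [-0.4, 0.9, 4.8]
opening: 0.048
```

Run:
```python
from h import *; from cell import *
s=observe(); print(s["opening"],s["contact_force"],s["tool_pos"])
d=cams.read_camera("wrist"); np.savez("w2.npz",**d); cv2.imwrite("pics/w2.png",d["image"][:,:,::-1])
```

```text
0.04802380277655806 [-0.35059208  0.89145525  4.79015153] [0.48131001 0.41126377 0.0108913 ]
```

View pics/w2.png

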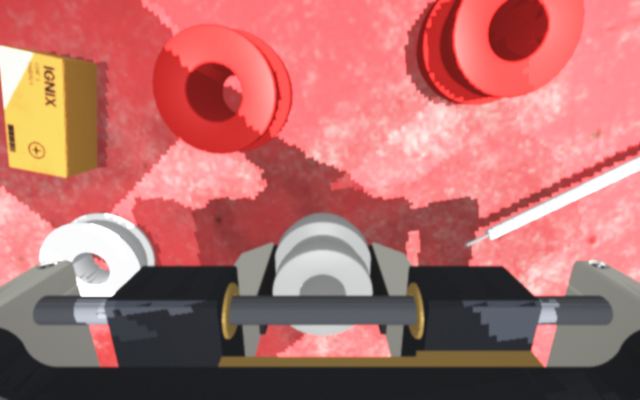

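Request:
{"api": "jog_arm", "payload": {"plan": [0,0,0,-1.5,0,0,-0.2,0,0,0,-4,0,0,-0.2,0,0,0,-8,0,0,-0.2,0,0,0,-12,0,0,-0.2,0,0,0,-13,0,0,-0.2,0,0,0,-13,0,0,-0.2]}}

```text
time: 2.85
tool_pos: [0.4813, 0.4111, 0.1419]
tool_rot: [-0.833, 1.567, 0.574]
contact_force: [0.1, -1.2, -2.2]
opening: 0.048
```

Run:
```python
from h import *; from cell import *
s=observe(); print(s["opening"],s["contact_force"],s["tool_pos"])
d=cams.read_camera("wrist"); np.savez("w3.npz",**d); cv2.imwrite("pics/w3.png",cv2.resize(d["image"][180:380,200:450,::-1],(750,600)))
d=cams.read_camera("scene"); np.savez("s3.npz",**d); cv2.imwrite("pics/s3.png",d["image"][:,:,::-1])
go(s,[.537,.1175,.14],np.pi/2-.163)
```

```text
0.04799365608184766 [ 0.05317104 -1.23441657 -2.16581753] [0.48133883 0.41108458 0.14189752]
turn [-0.04  0.15  0.16] shift cm [  0.15 -10.27 -28.06]
turn [179.96   0.26  -0.23] shift cm [  0.15 -10.27 -28.06]
tool y,z world [-0.987  0.163 -0.003] [0.163 0.987 0.003] pos [0.48133883 0.41108458 0.14189752] q [ 0.59  0.61  1.33 -0.    1.2  -0.82]
```

View pics/w3.png

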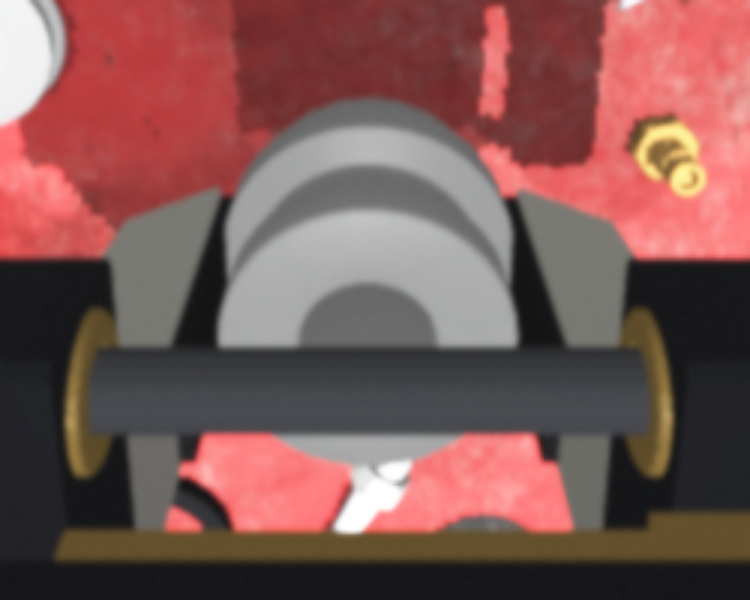

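View pics/s3.png

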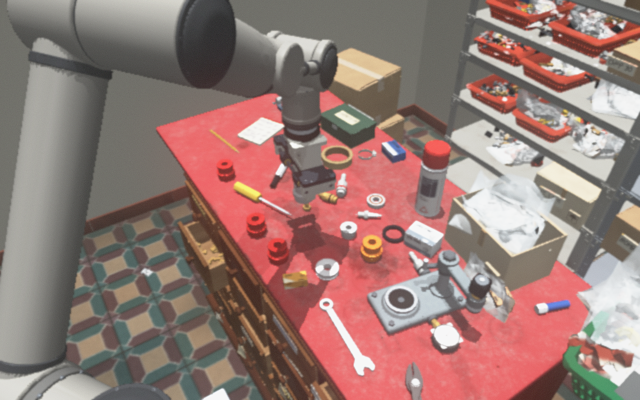

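Run:
```python
from h import *
d=np.load("w3.npz"); z=.1419-.010+.046
c=plane(d,200+368/3-.3,180+335.5/3-.3,z); print(c, c-[.4813,.4111,0])
a=plane(d,200+217/3,290,z);b=plane(d,200+520/3,290,z);print(np.linalg.norm(a-b))
t=plane(d,322.5,180+208/3,z);e=plane(d,322.5,180+463/3,z);print(np.linalg.norm(t-e),(t+e)/2)
# lower flange top edge apex crop y=122 and bottom y=97
for Y,zz in ((97,.1319),(122,.1419)): print(plane(d,322.5,180+Y/3,zz)-c)
```

```text
[0.47747402 0.411481   0.1779    ] [-0.00382598  0.000381    0.1779    ]
0.04360283361752377
0.04262261431760984 [0.47862316 0.41134922 0.1779    ]
[-0.01949484  0.00335242 -0.046     ]
[-0.01852276  0.00317698 -0.036     ]
```

Run:
```python
from h import *
d=np.load("w1.npz"); 
for z in (0,.046): print(np.linalg.norm(plane(d,293.5,208,z)-plane(d,352.5,208,z)))
print(np.round(d["T"],3))
d=np.load("w3.npz"); im=d["image"][:,:,::-1].copy()
im=cv2.resize(im[180:380,200:450],(750,600))
tcp=np.array([.4813,.4111,.1419]); ty=np.array([-.987,.163,0]); tz=np.array([.163,.987,0])
for s in (-.024,.024):
  for y in (-.0095,.0095):
    for h,c in ((0,(0,255,0)),(.019,(255,0,0)),(.038,(0,0,255))):
      u=proj(d,tcp+tz*s+ty*y+[0,0,h]); print(u); cv2.circle(im,(int((u[0]-200)*3),int((u[1]-180)*3)),4,c,-1)
cv2.imwrite("pics/w3b.png",im);
```

```text
0.05379269077229316
0.044978127651284006
[[ 0.162  0.938  0.306  0.396]
 [ 0.987 -0.154 -0.05   0.426]
 [-0.     0.31  -0.951  0.281]
 [ 0.     0.     0.     1.   ]]
[279.1248257  275.18713795]
[274.31911567 295.28581663]
[268.30038181 320.45766367]
[277.62424636 243.72471513]
[272.46002231 260.93186615]
[265.93582546 282.67043509]
[366.38224086 275.09380452]
[371.35315354 295.1750003 ]
[377.57829529 320.32295572]
[367.87253708 243.63841442]
[373.20695774 260.82928135]
[379.94559454 282.54541814]
```

View pics/w3b.png

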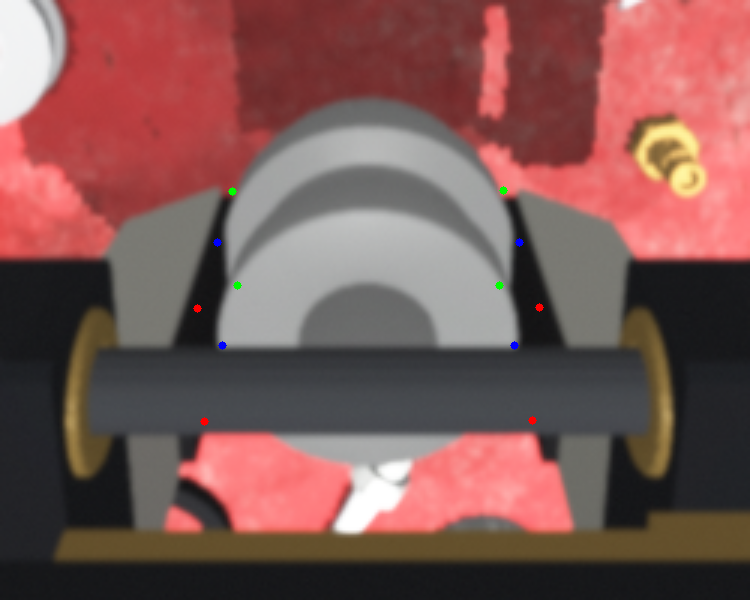

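Run:
```python
from h import *
d=np.load("w1.npz"); cv2.imwrite("pics/w1z.png",cv2.resize(d["image"][160:250,270:375,::-1],(700,600),interpolation=cv2.INTER_CUBIC))
d=np.load("w2.npz"); cv2.imwrite("pics/w2z.png",cv2.resize(d["image"][200:350,220:420,::-1],(800,600),interpolation=cv2.INTER_CUBIC))
```

```text
(no output)
```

View pics/w1z.png

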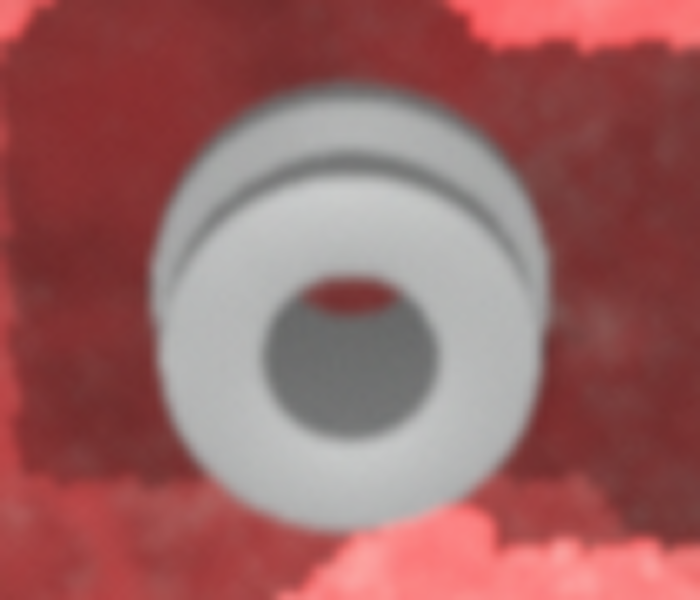

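View pics/w2z.png

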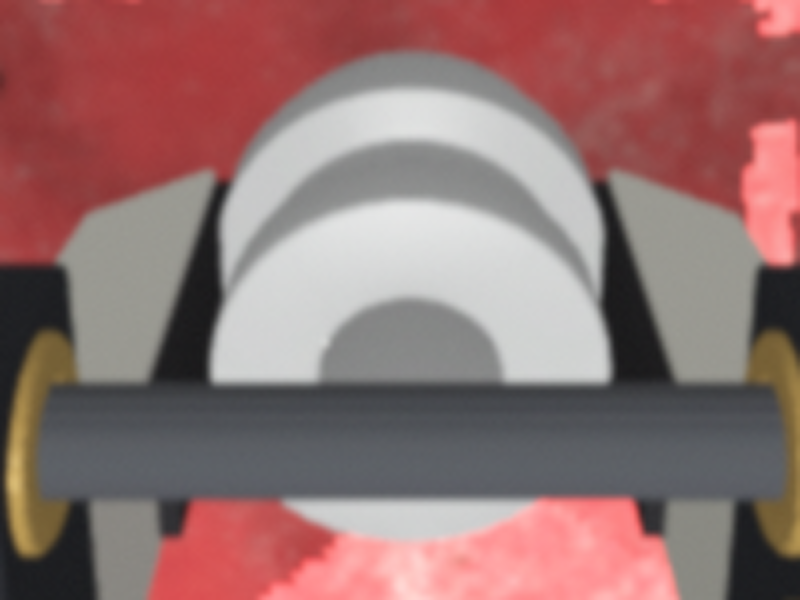

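Request:
{"api": "jog_arm", "payload": {"plan": [0,0,0,-5,0,0,-0.2,0,0,0,-10,-5,-5,-0.2,0,0,0,-10.8,-16.2,-28,-0.2,0,0,0,-10.8,-16.2,-28,-0.2,0,0,0,-10.8,-16.2,-28,-0.2,0,0,0,-10.8,-16.2,-28,-0.2,0,0,0,-10.8,-16.2,-28,-0.2,0,0,0,-10.8,-16.2,-28,-0.2,0,0,0,-10.8,-16.2,-28,-0.2,0,0,0,-10.8,-16.2,-28,-0.2]}}

```text
time: 3.95
tool_pos: [0.5943, 0.1073, 0.2453]
tool_rot: [1.677, 1.566, 3.082]
contact_force: [0.2, 1.0, -1.7]
opening: 0.048
```

Run:
```python
from h import *; from cell import *
s=observe(); print(s["opening"],s["contact_force"],s["tool_pos"],s["qvel"].max())
d=cams.read_camera("wrist"); np.savez("w4.npz",**d); cv2.imwrite("pics/w4.png",d["image"][:,:,::-1])
u=proj(d,[.537,.1175,.031]);print(u)
```

```text
0.047957680277534276 [ 0.24856551  0.97523184 -1.70898073] [0.59427132 0.10728814 0.24531266] 0.04155375402372222
[323.4594564  121.96182013]
```

View pics/w4.png

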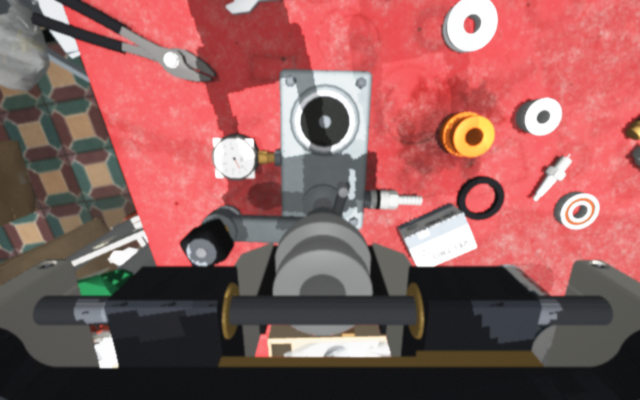

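Run:
```python
from h import *; from cell import *
d=np.load("w4.npz"); g=cv2.cvtColor(d["image"],cv2.COLOR_RGB2GRAY)
m=(g[85:160,285:365]<75).astype(np.uint8)
cs,_=cv2.findContours(m,cv2.RETR_EXTERNAL,cv2.CHAIN_APPROX_NONE)
c=max(cs,key=cv2.contourArea); e=cv2.fitEllipse(c); print(e)
u=np.array(e[0])+[285,85]; print(u,plane(d,*u,.031))
cv2.imwrite("pics/w4z.png",cv2.resize(d["image"][60:250,250:400,::-1],None,fx=3.1,fy=3.1,interpolation=cv2.INTER_CUBIC))
s=observe(); go(s,[.537,.1175,.041],np.pi/2-.163)
```

```text
((39.240699768066406, 36.146202087402344), (45.37607955932617, 48.14065933227539), 173.84283447265625)
[324.24069977 121.14620209] [0.53627298 0.11850252 0.031     ]
turn [-0.06 -0.01 -0.23] shift cm [ 2.049e+01  5.700e+00 -2.000e-02]
turn [ 1.7994e+02 -3.5000e-01  2.0000e-02] shift cm [ 2.049e+01  5.700e+00 -2.000e-02]
tool y,z world [-0.987  0.163  0.004] [ 0.163  0.987 -0.   ] pos [0.59409747 0.10833231 0.24565067] q [ 0.05  0.48  1.26  0.    1.41 -1.35]
```

View pics/w4z.png

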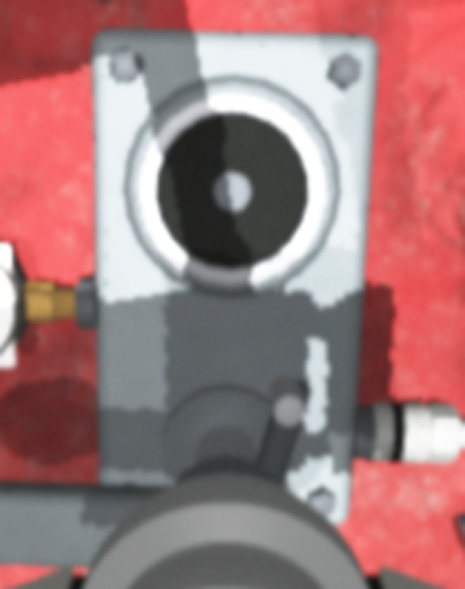

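Request:
{"api": "jog_arm", "payload": {"plan": [0,0,-0.2,2,5.5,0,-0.2,0,0,-0.2,6,5.5,0,-0.2,0,0,-0.2,10,5.5,0,-0.2,0,0,-0.2,14,5.5,0,-0.2,0,0,-0.2,17,5.5,0,-0.2,0,0,-0.2,18.6,5.5,0,-0.2,0,0,-0.2,18.6,5.5,0,-0.2,0,0,-0.2,18.6,5.5,0,-0.2]}}

```text
time: 4.8
tool_pos: [0.5403, 0.1181, 0.0617]
tool_rot: [-1.558, 1.568, -0.149]
contact_force: [1.4, -0.1, -1.7]
opening: 0.0482
```

Run:
```python
from h import *; from cell import *
s=observe(); print(s["opening"],s["contact_force"],s["time"]); go(s,[.539,.1177,.041],np.pi/2-.163)
for n in ("wrist","scene","top"):
  d=cams.read_camera(n); np.savez(n[0]+"5.npz",**d); cv2.imwrite(f"pics/{n[0]}5.png",d["image"][:,:,::-1])
```

```text
0.0482429265209451 [ 1.35687778 -0.0623117  -1.65999315] 4.8
turn [0.06 0.   0.16] shift cm [ 2.07  0.13 -0.06]
turn [-179.94   -0.25    0.  ] shift cm [ 2.07  0.13 -0.06]
tool y,z world [-0.987  0.161 -0.003] [0.161 0.987 0.   ] pos [0.54028579 0.11813646 0.06167346] q [ 0.08  0.57  1.65 -0.    0.91 -1.33]
```

View pics/w5.png

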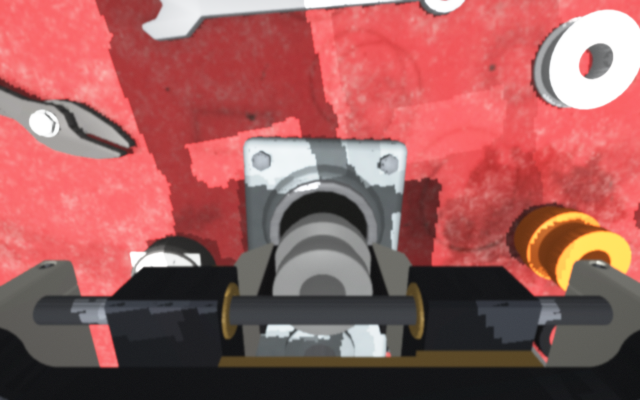

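View pics/s5.png

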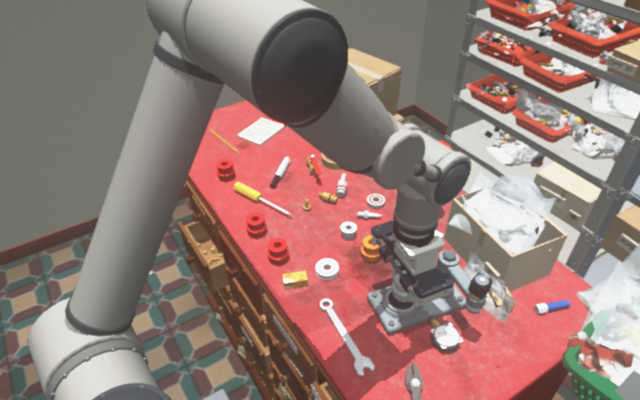

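Run:
```python
from h import *
d=np.load("w5.npz"); cv2.imwrite("pics/w5z.png",cv2.resize(d["image"][160:260,250:400,::-1],(800,533),interpolation=cv2.INTER_CUBIC))
print(np.round(d["T"],4))
st=np.array([-.987,.161,0])
for z in (.036,.031):
  for r in (.0275,.0325):print(z,r,proj(d,np.array([.5365,.118,z])+st*r))
g=cv2.cvtColor(d["image"],cv2.COLOR_RGB2GRAY); print(g[165:250,322].tolist())
```

```text
[[ 0.1617  0.9376  0.308   0.4571]
 [ 0.9868 -0.1532 -0.0516  0.1318]
 [-0.0012  0.3123 -0.95    0.2194]
 [ 0.      0.      0.      1.    ]]
0.036 0.0275 [321.45527269 191.16363279]
0.036 0.0325 [321.44083192 182.89737298]
0.031 0.0275 [321.48978948 188.84945597]
0.031 0.0325 [321.47597999 180.76693782]
[108, 100, 100, 100, 102, 104, 109, 119, 127, 133, 135, 138, 140, 134, 117, 102, 103, 123, 148, 164, 168, 164, 154, 145, 134, 114, 79, 44, 30, 28, 27, 28, 27, 27, 26, 26, 26, 25, 26, 28, 28, 27, 26, 26, 26, 28, 35, 55, 77, 90, 94, 95, 96, 98, 99, 104, 118, 141, 158, 164, 167, 167, 168, 168, 169, 169, 171, 169, 162, 145, 119, 103, 98, 97, 96, 95, 97, 97, 97, 100, 100, 102, 103, 111, 132]
```

View pics/w5z.png

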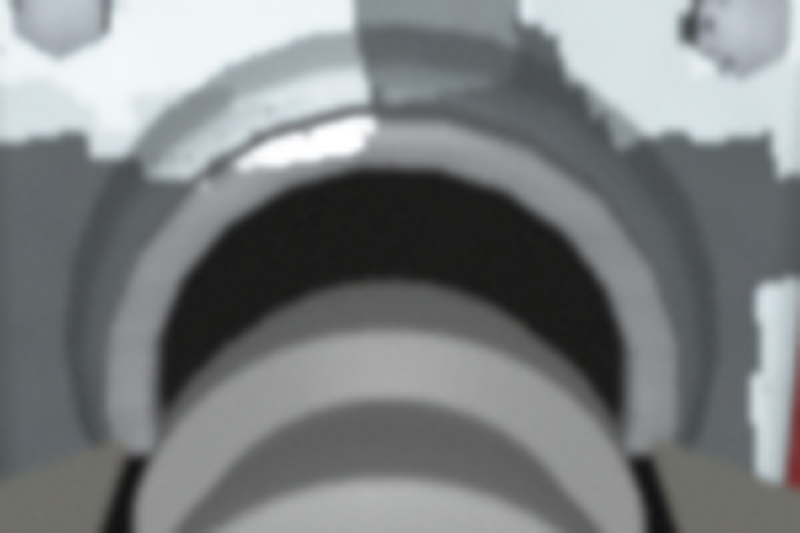

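Run:
```python
from h import *
st=np.array([-.987,.161,0])
d=np.load("w1.npz"); p=plane(d,322,160+80/6.667-.4,0); print("w1 bottom",p,-(st@(np.array([.4797,.412,0])-p)), "x of ctr if R25",p-st*.025)
top=plane(d,322,160+172/6.667-.4,.046);top2=plane(d,322,160+530/6.667-.4,.046); print("w1 top ctr",(top+top2)/2,np.linalg.norm(top-top2))
p=plane(d,270+152/6.667,203,.015);q=plane(d,270+549/6.667,203,.015);print("low flange width",np.linalg.norm(p-q))
tcp1=np.array([.47855,.41289,.1228])
d=np.load("w5.npz"); tcp=np.array([.5403,.1181,.0617])
p=plane(d,322,212,tcp[2]-.010); print("w5 bottom apex",p,"ctr R25",p-st*.025)
t=plane(d,322.5,249.2,tcp[2]+.036); t2=plane(d,322.5,334.5,tcp[2]+.036); print("top ctr",(t+t2)/2)
```

```text
w1 bottom [0.45744376 0.41575405 0.        ] 0.022571307894331774 x of ctr if R25 [0.48211876 0.41172905 0.        ]
w1 top ctr [0.47923478 0.41225415 0.046     ] 0.04368530032275895
low flange width 0.051133031535938435
w5 bottom apex [0.51664345 0.12159468 0.0517    ] ctr R25 [0.54131845 0.11756968 0.0517    ]
top ctr [0.53755941 0.11849692 0.0977    ]
```

Request:
{"api": "jog_arm", "payload": {"plan": [0,0,0.2,0.5,0.18,0,-0.2,0,0,0.2,1.0,0.18,0,-0.2,0,0,0.2,1.4,0.18,0,-0.2,0,0,0.2,1.5,0.18,0,-0.2,0,0,0.2,1.5,0.18,0,-0.2]}}

```text
time: 5.45
tool_pos: [0.5388, 0.1172, 0.0464]
tool_rot: [1.664, 1.57, 3.071]
contact_force: [-0.8, -0.4, -1.1]
opening: 0.0479
```

Run:
```python
from h import *; from cell import *
s=observe(); print(s["opening"],s["contact_force"],s["time"]); go(s,[.5383,.1180,.041],np.pi/2-.163)
d=cams.read_camera("wrist"); np.savez("w6.npz",**d); cv2.imwrite("pics/w6z.png",cv2.resize(d["image"][160:290,240:410,::-1],(785,600),interpolation=cv2.INTER_CUBIC))
```

```text
0.04785675892084803 [-0.79991067 -0.4415523  -1.11306686] 5.45
turn [-0.05 -0.   -0.03] shift cm [0.54 0.06 0.07]
turn [ 1.7995e+02 -5.0000e-02  0.0000e+00] shift cm [0.54 0.06 0.07]
tool y,z world [-0.987  0.163  0.001] [ 0.163  0.987 -0.   ] pos [0.53876521 0.11723461 0.04639897] q [ 0.08  0.59  1.67  0.    0.88 -1.33]
```

View pics/w6z.png

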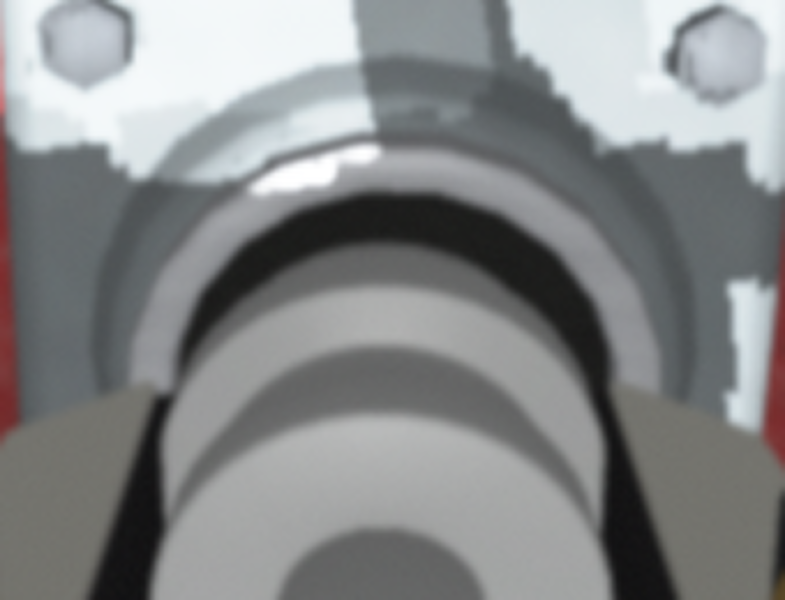

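Run:
```python
from h import *
from cell import *
d=np.load("w6.npz"); st=np.array([-.987,.161,0]); k=130/600.;
P=lambda X,Y,z:plane(d,240+X*k,160+Y*k,z)
a=P(390,192,.036); print("seat ctr from rim apex",a-st*.0275)
l=P(183,340,.036);r=P(609,340,.036); print("rim chord mid",(l+r)/2,np.linalg.norm(l-r))
b=P(385,242,.0364); print("bush R25",b-st*.025,"R22.57",b-st*.02257)
t=P(382,410,.0824); print("top apex ->ctr",t-st*.0218)
l=P(162,450,.0364+.012);r=P(606,450,.0364+.012);print("flange mid",(l+r)/2,np.linalg.norm(l-r))
print(observe()["tool_pos"])
```

```text
seat ctr from rim apex [0.53674963 0.11860035 0.036     ]
rim chord mid [0.52838136 0.1206888  0.036     ] 0.051813662434274876
bush R25 [0.54021161 0.11742864 0.0364    ] R22.57 [0.5378132  0.11781987 0.0364    ]
top apex ->ctr [0.53651151 0.11769126 0.0824    ]
flange mid [0.5364456 0.117868  0.0484   ] 0.051288117544435206
[0.5389374  0.11726425 0.0466163 ]
```

Request:
{"api": "jog_arm", "payload": {"plan": [0,0,0,-0.2,0.1,0.1,-0.2,0,0,0,0,0.1,0.1,-0.2,0,0,0,0.15,0.1,0.1,-0.2,0,0,0,0.25,0.1,0.1,-0.2,0,0,0,0.3,0.1,0.1,-0.2,0,0,0,0.3,0.1,0.1,-0.2]}}

```text
time: 6.1
tool_pos: [0.538, 0.1184, 0.0436]
tool_rot: [1.516, 1.571, 2.923]
contact_force: [-0.2, -0.1, -1.0]
opening: 0.0476
```

Run:
```python
from h import *; from cell import *
s=observe(); print(s["opening"],s["contact_force"],s["torque"],s["time"]); go(s,[.538,.1185,.041],np.pi/2-.163)
d=cams.read_camera("wrist"); np.savez("w7.npz",**d); cv2.imwrite("pics/w7z.png",cv2.resize(d["image"][160:290,240:410,::-1],(785,600),interpolation=cv2.INTER_CUBIC))
```

```text
0.04764814458488073 [-0.23740493 -0.12578985 -1.02682085] [ 0.00216749 -0.03534741 -0.02525914] 6.1
turn [-0.04  0.   -0.01] shift cm [0.26 0.   0.01]
turn [ 1.7996e+02 -2.0000e-02 -0.0000e+00] shift cm [0.26 0.   0.01]
tool y,z world [-0.987  0.163  0.   ] [0.163 0.987 0.   ] pos [0.53802005 0.1184452  0.04357278] q [ 0.08  0.6   1.67  0.    0.87 -1.33]
```

View pics/w7z.png

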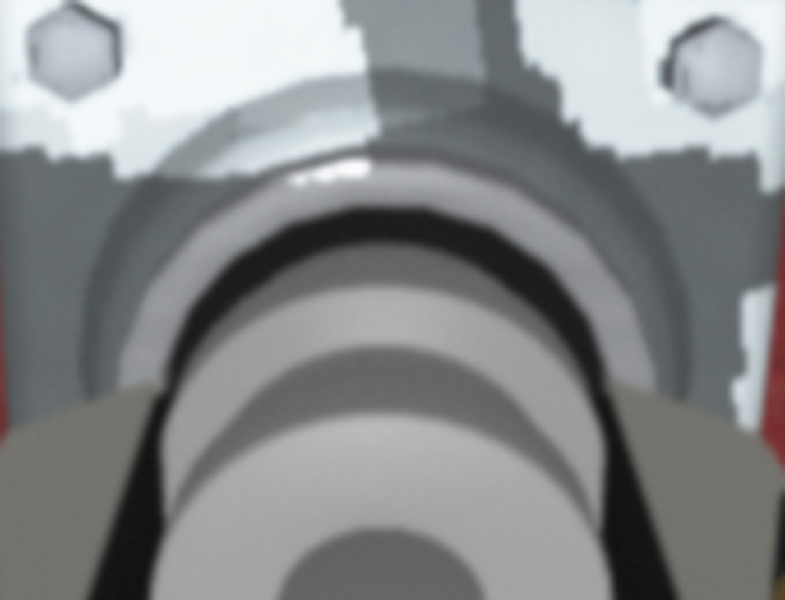

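Request:
{"api": "jog_arm", "payload": {"plan": [0,0,0,0.15,0,0,-0.2,0,0,0,0.27,0,0,-0.2,0,0,0,0.3,0,0,-0.2,0,0,0,0.3,0,0,-0.2]}}

```text
time: 6.55
tool_pos: [0.5383, 0.1185, 0.0418]
tool_rot: [-1.313, 1.57, 0.094]
contact_force: [-2.3, -0.9, 7.6]
opening: 0.0479
```

Run:
```python
from h import *; from cell import *
s=observe(); print(s["opening"],s["contact_force"],s["torque"],s["tool_pos"])
```

```text
0.047855836140874526 [-2.26818466 -0.87486595  7.57412469] [-0.08048349  0.48913782  0.01091499] [0.53831541 0.11849797 0.04179023]
```

Request:
{"api": "jog_arm", "payload": {"plan": [0,0,0,0.0,0,0,0.5,0,0,0,0.0,0,0,0.5,0,0,0,0.0,0,0,0.5,0,0,0,0,0,0,0.5,0,0,0,-3,0,0,0.5,0,0,0,-7,0,0,0.5,0,0,0,-11,0,0,0.5,0,0,0,-15,4,0,0.5,0,0,0,-18,8,0,0,0,0,0,-18,8,0,-1]}}

```text
time: 7.55
tool_pos: [0.4574, 0.1323, 0.2244]
tool_rot: [-1.186, 1.566, 0.223]
contact_force: [0.3, 0.2, 0.7]
opening: 0.0573
```

Run:
```python
from h import *; from cell import *
s=observe(); print(s["opening"],s["contact_force"],s["time"],s["tool_pos"])
for n in ("wrist","scene","top"):
  d=cams.read_camera(n); np.savez(n[0]+"8.npz",**d); cv2.imwrite(f"pics/{n[0]}8.png",d["image"][:,:,::-1])
a=cv2.imread("pics/s8.png")[190:370,320:520]
cv2.imwrite("pics/s8z.png",cv2.resize(a,(660,594),interpolation=cv2.INTER_CUBIC))
```

```text
0.057301466475304055 [0.30864332 0.15300894 0.74025959] 7.55 [0.4573942  0.13231644 0.22438433]
```

View pics/s8z.png

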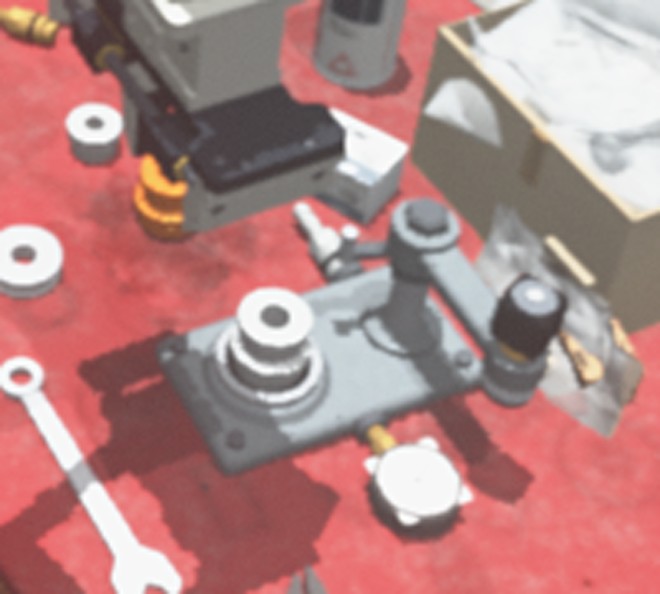

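View pics/w8.png

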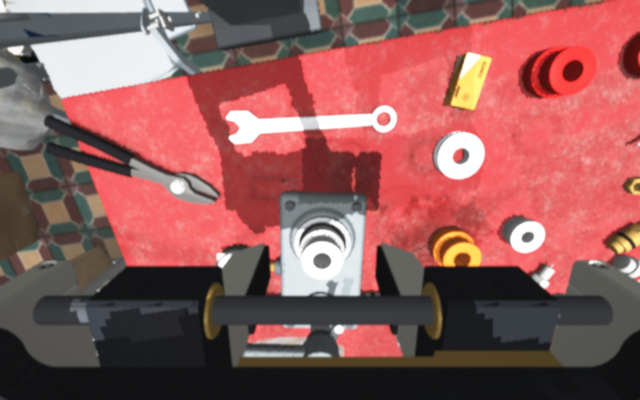

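View pics/t8.png

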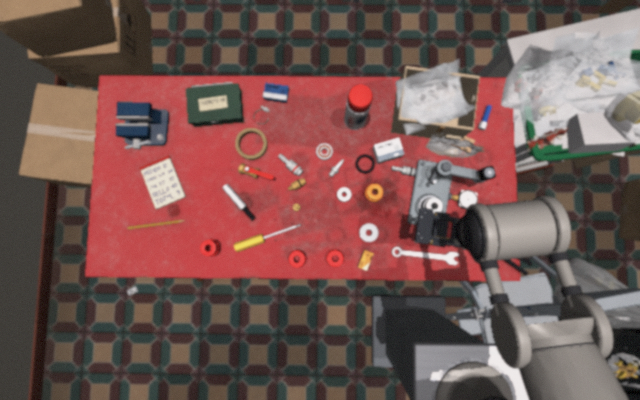

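Run:
```python
from h import *
ds=np.load("s8.npz");dt=np.load("t8.npz")
def tri(a,b):
    o1,r1=a;o2,r2=b;A=np.c_[r1,-r2];t=np.linalg.lstsq(A,o2-o1,rcond=None)[0];return o1+r1*t[0],o2+r2*t[1]
q=lambda X,Y:(320+X*.303,190+Y*.303)
p=lambda X,Y:(280+(X+.5)*.3-.5,130+(Y+.5)*.3-.5)
print("cap",tri(ray(ds,*q(427,217)),ray(dt,*p(551,121))))
print("knob",tri(ray(ds,*q(535,294)),ray(dt,*p(699,139))))
print("bush top",plane(ds,*q(276,317),.077))
for z in (.12,.13,.14,.15): print(z,plane(ds,*q(427,217),z),plane(dt,*p(551,121),z))
cv2.imwrite("pics/t8z.png",cv2.resize(dt["image"][150:215,400:500,::-1],(800,520),interpolation=cv2.INTER_CUBIC))
```

```text
cap (array([0.63764578, 0.10069564, 0.12106313]), array([0.6377817 , 0.10060697, 0.1211173 ]))
knob (array([0.61621655, 0.00230196, 0.16065805]), array([0.61704937, 0.00173722, 0.16105042]))
bush top [0.53668015 0.11605155 0.077     ]
0.12 [0.63848014 0.10132512 0.12      ] [0.63799976 0.10025862 0.12      ]
0.13 [0.63063198 0.09540408 0.13      ] [0.63604804 0.10337646 0.13      ]
0.14 [0.62278382 0.08948304 0.14      ] [0.63409632 0.1064943  0.14      ]
0.15 [0.61493566 0.083562   0.15      ] [0.6321446  0.10961214 0.15      ]
```

View pics/t8z.png

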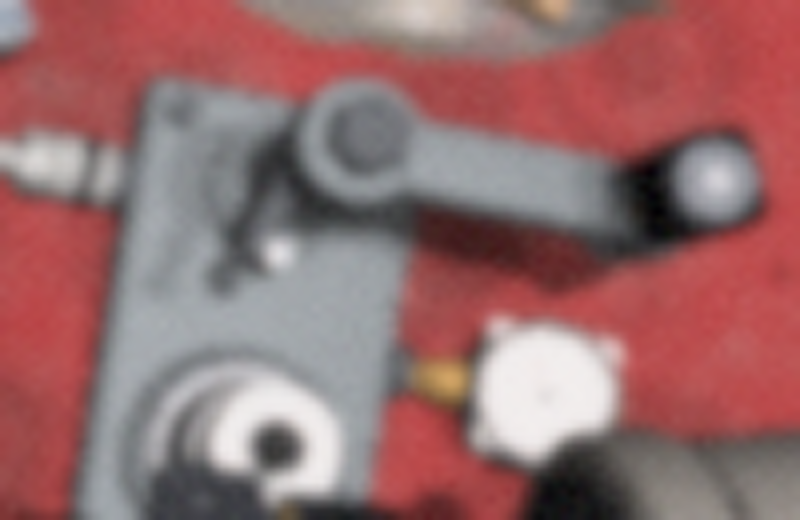

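```bash
python3 - <<'E'
from h import *; from cell import *
dt=np.load("top0.npz")
for z in (.0,.1,.15,.2): print(z,plane(dt,400,120,z),plane(dt,470,132,z),plane(dt,455,158,z))
ds=np.load("scene0.npz")
s=observe()
c,sn=np.cos(.163),np.sin(.163)
seat=np.array([.5368,.1178]); ex=np.array([c,-sn]); ey=np.array([sn,c])
def W(xs,ys): return seat+ex*xs+ey*ys
go(s,[*W(.1345,-.052),.2],np.pi/2-.163)
p0=None
for th in [1.539,1.4,1.2,1.0,.8,.6,.4,.2,.1,0]:
    a=np.array([-np.cos(th),-np.sin(th)]); n=np.array([np.sin(th),-np.cos(th)])
    f=np.array([.1,0])+.055*a+n*(.013+.0095*abs(np.sin(th))+.019*abs(np.cos(th)))
    if p0 is None:p0=np.array([.1345,-.052])
    print(th,f,"tool y,z cm",np.round(-(f[0]-p0[0])*100,2),np.round((f[1]-p0[1])*100,2))
E
python3 -c "
import cv2
a=cv2.imread('pics/scene0.png')[140:340,380:620]
cv2.imwrite('pics/sx.png',cv2.resize(a,(720,600)))"
```

```text
0.0 [0.79975101 0.19357909 0.        ] [ 0.76447533 -0.01379325  0.        ] [0.68549011 0.03269384 0.        ]
0.1 [0.76799518 0.21319093 0.1       ] [0.73584048 0.0241656  0.1       ] [0.66384337 0.0665398  0.1       ]
0.15 [0.75211727 0.22299685 0.15      ] [0.72152305 0.04314502 0.15      ] [0.65302    0.08346278 0.15      ]
0.2 [0.73623936 0.23280278 0.2       ] [0.70720562 0.06212445 0.2       ] [0.64219663 0.10038576 0.2       ]
turn [-0.02  0.02  0.07] shift cm [  2.1  -21.31  -5.29]
turn [ 1.7998e+02  1.0000e-01 -3.0000e-02] shift cm [  2.1  -21.31  -5.29]
tool y,z world [-0.987  0.163 -0.001] [0.163 0.987 0.   ] pos [0.4594317  0.13152212 0.22078558] q [ 0.12  0.26  1.66 -0.    1.22 -1.29]
1.539 [ 0.12133905 -0.05570655] tool y,z cm 1.32 -0.37
1.4 [ 0.1158706  -0.05854939] tool y,z cm 1.86 -0.65
1.2 [ 0.10685635 -0.06167601] tool y,z cm 2.76 -0.97
1.0 [ 0.09658752 -0.0631706 ] tool y,z cm 3.79 -1.12
0.8 [ 0.08539141 -0.06248235] tool y,z cm 4.91 -1.05
0.6 [ 0.07383007 -0.05915428] tool y,z cm 6.07 -0.72
0.4 [ 0.06265961 -0.05291796] tool y,z cm 7.18 -0.09
0.2 [ 0.05275347 -0.0437675 ] tool y,z cm 8.17 0.82
0.1 [ 0.04855465 -0.0381802 ] tool y,z cm 8.59 1.38
0 [ 0.045 -0.032] tool y,z cm 8.95 2.0
```

View pics/sx.png

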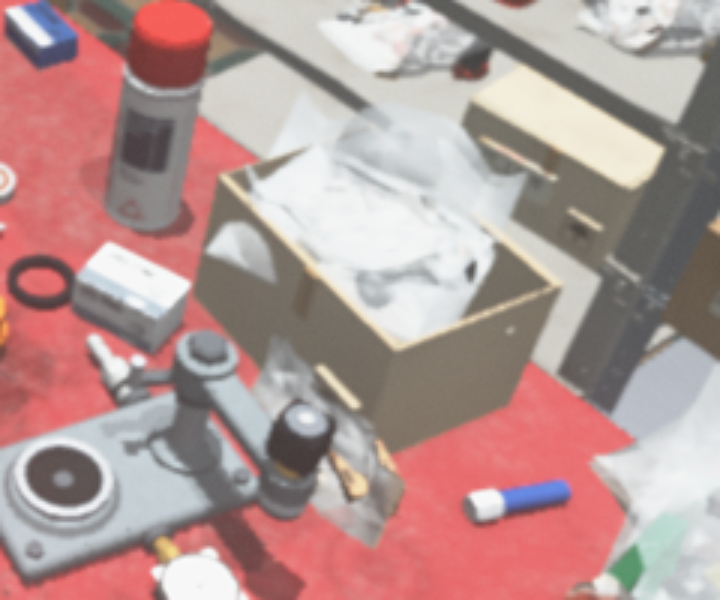

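Run:
```python
from h import *
ds=np.load("scene0.npz"); q=lambda X,Y:(380+X/3,140+Y/3)
print(plane(ds,*q(395,455),0),plane(ds,*q(200,300),0))
for z in (.08,.1,.12,.14): print(z,plane(ds,*q(395,347),z),plane(ds,*q(222,175),z))
```

```text
[0.77244463 0.01935558 0.        ] [0.7636226  0.21433602 0.        ]
0.08 [0.78174197 0.05270437 0.08      ] [0.81186873 0.2581161  0.08      ]
0.1 [0.76313666 0.04274247 0.1       ] [0.79248002 0.24281278 0.1       ]
0.12 [0.74453135 0.03278057 0.12      ] [0.77309132 0.22750946 0.12      ]
0.14 [0.72592605 0.02281866 0.14      ] [0.75370261 0.21220614 0.14      ]
```

Request:
{"api": "jog_arm", "payload": {"plan": [0,0,0,0,-5,-1,-1,0,0,0,0,-10,-2.5,-1,0,0,0,0,-15,-4,-1,0,0,0,0,-20,-5.3,-1,0,0,0,2,-21.3,-5.3,-1,0,0,0,6,-21.3,-5.3,-1,0,0,0,9,-21.3,-5.3,-1,0,0,0,11.5,-21.3,-5.3,-1,0,0,0,11.8,-21.3,-5.3,-1,0,0,0,11.8,-21.3,-5.3,-1]}}

```text
time: 8.7
tool_pos: [0.6605, 0.0441, 0.1008]
tool_rot: [1.685, 1.568, 3.091]
contact_force: [0.5, -0.5, 0.5]
opening: 0.0006
```

Run:
```python
from h import *; from cell import *
s=observe(); print(s["opening"],s["contact_force"],s["time"])
go(s,[.661,.0446,.103],np.pi/2-.163)
for n in ("wrist","scene"):
  d=cams.read_camera(n); np.savez(n[0]+"9.npz",**d); cv2.imwrite(f"pics/{n[0]}9.png",d["image"][:,:,::-1])
```

```text
0.0005796880348633151 [ 0.51879981 -0.46652859  0.54554395] 8.7
turn [-0.06 -0.02 -0.17] shift cm [-0.22 -0.04  0.06]
turn [ 1.7994e+02 -2.7000e-01  3.0000e-02] shift cm [-0.22 -0.04  0.06]
tool y,z world [-0.987  0.163  0.003] [ 0.163  0.987 -0.   ] pos [0.66052938 0.04407985 0.10076752] q [-0.05  0.7   1.27  0.    1.17 -1.46]
```

View pics/w9.png

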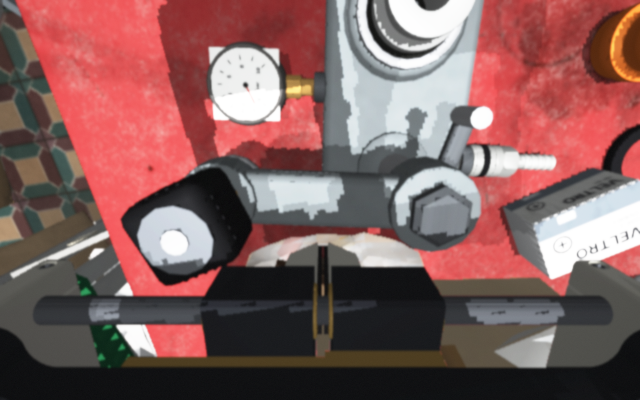

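View pics/s9.png

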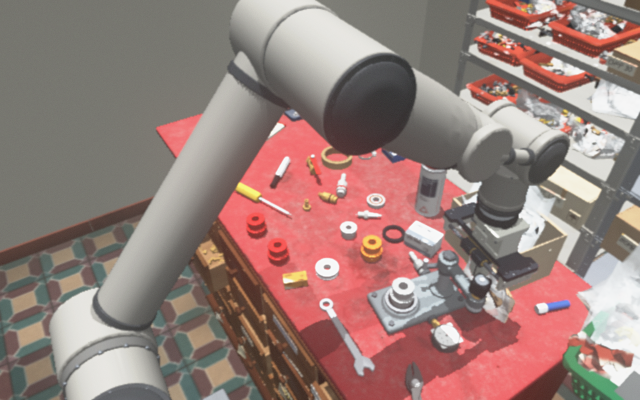

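Request:
{"api": "jog_arm", "payload": {"plan": [0,0,0,-0.2,0.7,-0.2,-1,0,0,0,-0.2,1.3,-0.4,-1,0,0,0,-0.2,1.9,-0.65,-1,0,0,0,-0.2,2.3,-0.8,-1,0,0,0,-0.2,2.8,-1,-1,0,0,0,-0.2,3.3,-1.05,-1,0,0,0,-0.2,3.8,-1.1,-1,0,0,0,-0.2,4.3,-1.1,-1,0,0,0,-0.2,4.9,-1.05,-1,0,0,0,-0.2,4.9,-1.05,-1]}}

```text
time: 9.8
tool_pos: [0.6096, 0.0421, 0.1052]
tool_rot: [1.889, 1.57, -2.987]
contact_force: [0.4, -0.5, 1.3]
opening: 0.0005
```

Run:
```python
from h import *; from cell import *
s=observe(); print(s["opening"],s["contact_force"],s["time"],s["tool_pos"])
for n in ("wrist",):
  d=cams.read_camera(n); np.savez(n[0]+"10.npz",**d); cv2.imwrite(f"pics/{n[0]}10.png",d["image"][:,:,::-1])
```

```text
0.0004997860697423161 [ 0.40818003 -0.49056814  1.31713724] 9.8 [0.6095543  0.04213408 0.10515153]
```

View pics/w10.png

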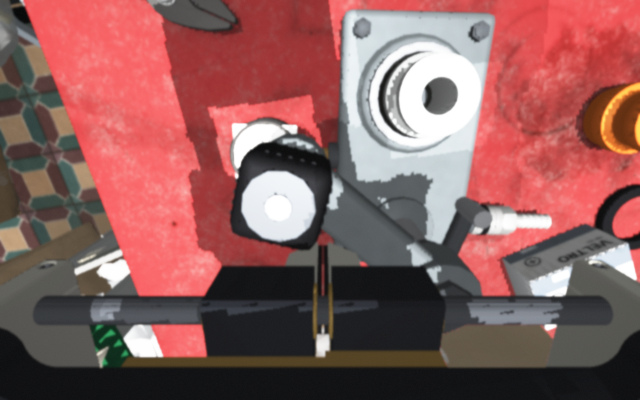

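Request:
{"api": "jog_arm", "payload": {"plan": [0,0,0,0.1,0.6,0.15,-1,0,0,0,0.1,1.15,0.33,-1,0,0,0,0.1,1.7,0.6,-1,0,0,0,0.1,2.3,0.95,-1,0,0,0,0.1,2.8,1.4,-1,0,0,0,0.1,3.25,1.85,-1,0,0,0,0.1,3.5,2.15,-1,0,0,0,0.1,3.7,2.45,-1,0,0,0,0.1,3.7,2.45,-1]}}

```text
time: 10.75
tool_pos: [0.5772, 0.073, 0.1033]
tool_rot: [1.5, 1.569, 2.908]
contact_force: [1.3, -0.8, 1.7]
opening: 0.0004
```

Run:
```python
from h import *; from cell import *
s=observe(); print(s["opening"],s["contact_force"],s["time"],s["tool_pos"])
for n in ("wrist",):
  d=cams.read_camera(n); np.savez(n[0]+"11.npz",**d); cv2.imwrite(f"pics/{n[0]}11.png",d["image"][:,:,::-1])
```

```text
0.0003783512396675478 [ 1.34910563 -0.78016385  1.70658704] 10.75 [0.57716021 0.07298305 0.10333368]
```

View pics/w11.png

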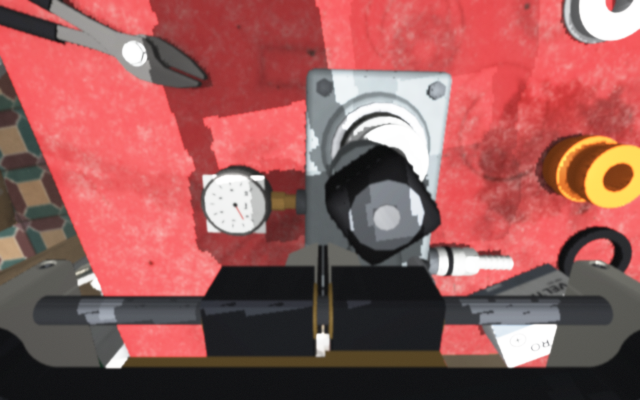

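Request:
{"api": "jog_arm", "payload": {"plan": [0,0,0,0,0.15,0.2,-1,0,0,0,0,0.3,0.4,-1,0,0,0,0,0.35,0.6,-1,0,0,0,0,0.35,0.6,-1]}}

```text
time: 11.2
tool_pos: [0.5753, 0.0792, 0.1035]
tool_rot: [1.114, 1.57, 2.521]
contact_force: [0.9, -1.7, 1.0]
opening: 0.0007
```

Run:
```python
from h import *; from cell import *
s=observe(); print(s["opening"],s["contact_force"],s["time"],s["tool_pos"])
for n in ("wrist",):
  d=cams.read_camera(n); np.savez(n[0]+"12.npz",**d); cv2.imwrite(f"pics/{n[0]}12.png",d["image"][:,:,::-1])
print(proj(d,[.5368,.1178,.161]))
```

```text
0.0006587479109679247 [ 0.91322102 -1.74405084  1.04029143] 11.2 [0.57529044 0.07922707 0.10353554]
[418.6791357  222.33208901]
```

View pics/w12.png

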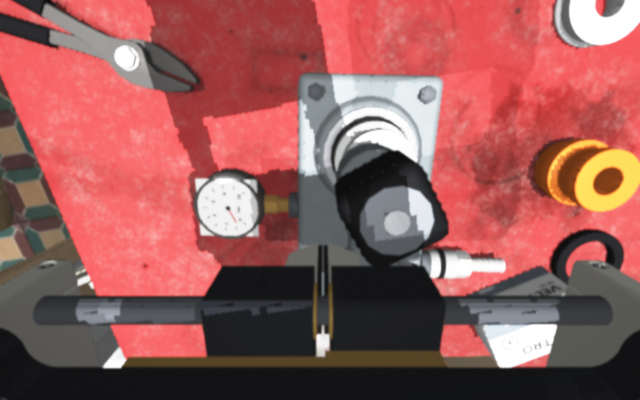

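Request:
{"api": "jog_arm", "payload": {"plan": [0,0,0,0,0.05,0.15,-1,0,0,0,0,0.1,0.3,-1,0,0,0,0,0.1,0.4,-1,0,0,0,0,0.1,0.4,-1]}}

```text
time: 11.65
tool_pos: [0.5749, 0.0831, 0.1036]
tool_rot: [1.526, 1.57, 2.934]
contact_force: [-1.0, -2.7, 1.9]
opening: 0.0005
```

Run:
```python
from h import *; from cell import *
s=observe(); print(s["opening"],s["contact_force"],s["torque"],s["time"],s["tool_pos"])
for n in ("wrist",):
  d=cams.read_camera(n); np.savez(n[0]+"13.npz",**d); cv2.imwrite(f"pics/{n[0]}13.png",d["image"][:,:,::-1])
print(proj(d,[.5368,.1178,.161]))
```

```text
0.00048341807985099864 [-0.9991017  -2.70642778  1.91614235] [-0.3832882   0.17324144  0.02252535] 11.65 [0.57488946 0.08310918 0.10358967]
[406.97241967 225.04918088]
```

View pics/w13.png

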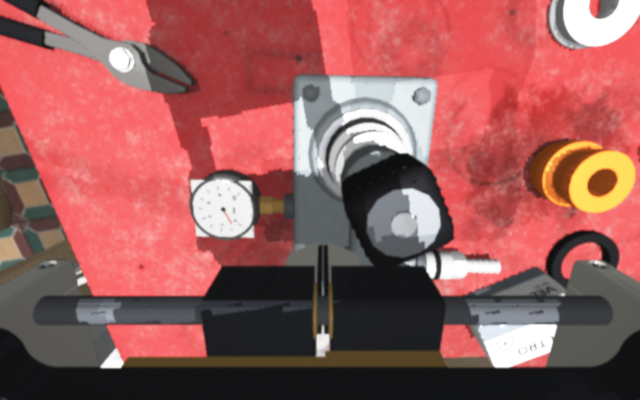

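Request:
{"api": "jog_arm", "payload": {"plan": [0,0,0,0,0,0.1,-1,0,0,0,0,0,0.2,-1,0,0,0,0,0,0.25,-1,0,0,0,0,0,0.25,-1]}}

```text
time: 12.1
tool_pos: [0.575, 0.0847, 0.1036]
tool_rot: [2.352, 1.569, -2.524]
contact_force: [-2.9, -6.8, 3.4]
opening: 0.0002
```

Run:
```python
from h import *; from cell import *
s=observe(); print(s["opening"],s["contact_force"],s["torque"],s["time"],s["tool_pos"])
```

```text
0.00015268500784028783 [-2.90146131 -6.84139034  3.35369936] [-1.10240939  0.56253846  0.00555245] 12.1 [0.57501539 0.08465487 0.10355264]
```

Request:
{"api": "jog_arm", "payload": {"plan": [0,0,0,0,0,0.1,-1,0,0,0,0,0,0.15,-1,0,0,0,0,0,0.15,-1]}}

```text
time: 12.4
tool_pos: [0.575, 0.0848, 0.1036]
tool_rot: [2.659, 1.567, -2.217]
contact_force: [-4.7, -12.1, 4.4]
opening: 0.0005
```

Run:
```python
from h import *; from cell import *
s=observe(); print(s["opening"],s["contact_force"],s["torque"],s["time"],s["tool_pos"])
d=cams.read_camera("wrist"); np.savez("w14.npz",**d); cv2.imwrite(f"pics/w14.png",d["image"][:,:,::-1])
print(proj(d,[.5368,.1178,.161]),proj(d,[.5368,.1178,.031]))
```

```text
0.000494564397073385 [ -4.67108875 -12.07895433   4.40145395] [-1.94711274  0.71703013  0.02621754] 12.4 [0.57503475 0.08483798 0.10356331]
[401.14258653 225.48417536] [360.04877977 157.23088909]
```

View pics/w14.png

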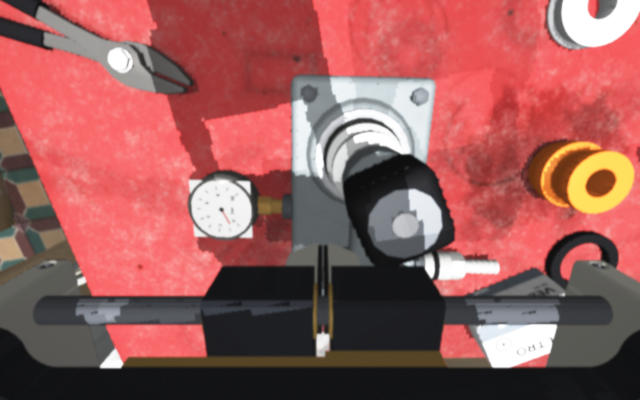

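Request:
{"api": "jog_arm", "payload": {"plan": [0,0,0,0,0,-0.7,-1,0,0,0,0,0,-1.5,-1,0,0,0,-4,0,-1.5,-1,0,0,0,-8,0,-1.5,-1,0,0,0,-12,-0.5,1,0.5,0,0,0,-16,-0.5,3.4,0.5,0,0,0,-16,-0.5,3.4,0.5,0,0,0,-16,-0.5,3.4,0.5]}}

```text
time: 13.25
tool_pos: [0.5866, 0.1203, 0.2642]
tool_rot: [-1.008, 1.569, 0.4]
contact_force: [-0.5, 1.0, -0.0]
opening: 0.0278
```

Run:
```python
from h import *; from cell import *
s=observe(); print(s["opening"],s["contact_force"],s["torque"],s["time"],s["tool_pos"],s["qpos"])
for n in ("wrist","top","scene"):
  d=cams.read_camera(n); np.savez(n[0]+"15.npz",**d); cv2.imwrite(f"pics/{n[0]}15.png",d["image"][:,:,::-1])
  print(proj(d,[.5368,.1178,.161]))
cv2.imwrite("pics/s15z.png",cv2.resize(d["image"][210:350,350:510,::-1],(685,600),interpolation=cv2.INTER_CUBIC))
```

```text
0.0278085455652356 [-0.53878593  0.99881851 -0.04324153] [-0.01325333 -0.02245439  0.00534915] 13.25 [0.58658185 0.12026739 0.26418412] [ 7.39587428e-02  4.55914999e-01  1.24438106e+00  6.19329453e-04
  1.43948355e+00 -1.33467238e+00]
[309.46351678 143.02852387]
[443.90556379 202.61555092]
[407.54139134 257.164622  ]
```

View pics/w15.png

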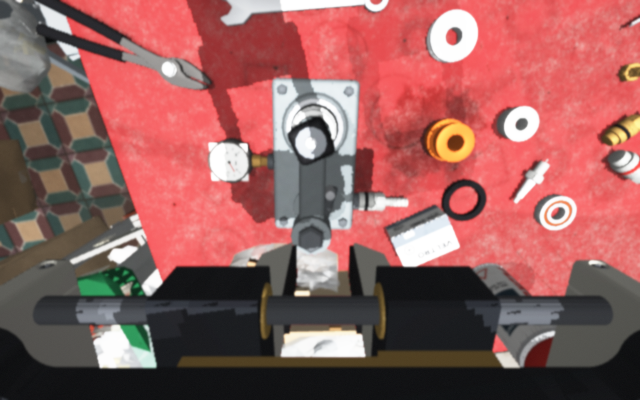

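View pics/s15z.png

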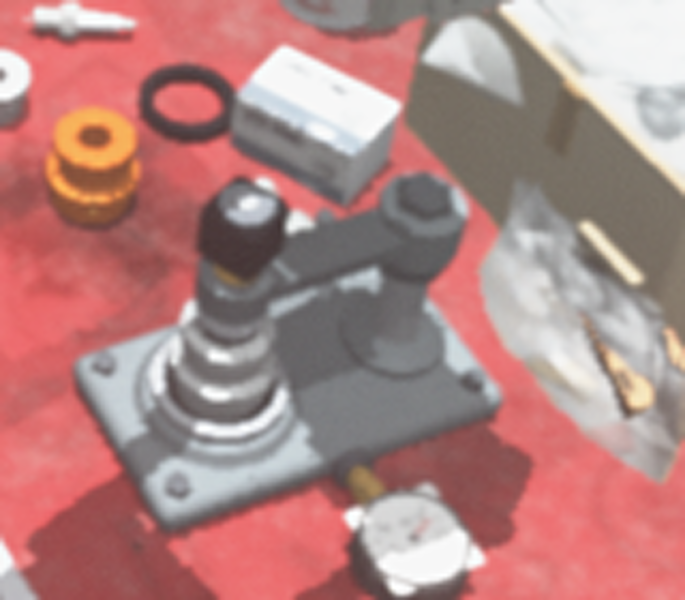

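Run:
```python
from h import *
d=np.load("w15.npz"); cv2.imwrite("pics/w15z.png",cv2.resize(d["image"][95:185,265:365,::-1],(667,600),interpolation=cv2.INTER_CUBIC))
```

```text
(no output)
```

View pics/w15z.png

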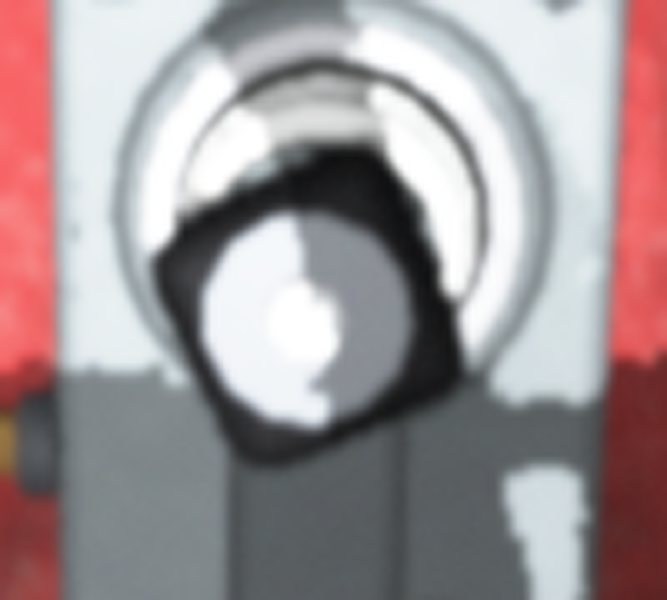

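Run:
```python
from h import *; from cell import *
d=np.load("w15.npz"); k=.15
P=lambda X,Y:plane(d,265+X*k-.42,95+Y*k-.42,.161)
print("knob",P(307,318))
c=[P(*q) for q in ((160,258),(250,465),(462,373))]
e=c[2]-c[1]; f=c[0]-c[1]; print(np.degrees(np.arctan2(e[1],e[0])),np.degrees(np.arctan2(f[1],f[0])),np.linalg.norm(e),np.linalg.norm(f),(c[0]+c[2])/2)
s=observe()
jaw=np.arctan2(e[1],e[0]); 
k=(P(307,318)+[.5368,.1178,.161])/2; k[2]=.132; print(k); go(s,k,jaw)
```

```text
knob [0.53636831 0.11881844 0.161     ]
104.2337964316148 -167.0379237010702 0.02804600112572656 0.026805392144518894 [0.53623276 0.11947588 0.161     ]
[0.53658416 0.11830922 0.132     ]
turn [-2.364e+01  1.000e-02 -1.900e-01] shift cm [13.01  4.79 -0.87]
turn [ 1.5636e+02 -2.6000e-01 -1.0000e-02] shift cm [13.01  4.79 -0.87]
tool y,z world [-0.987  0.163  0.003] [ 0.163  0.987 -0.001] pos [0.58565579 0.1191028  0.26193826] q [ 0.07  0.46  1.25  0.    1.44 -1.33]
```

Request:
{"api": "jog_arm", "payload": {"plan": [-8,0,0,0,2.5,-0.4,0.3,-16,0,-0.1,2,4.8,-0.85,0.3,-23.3,0,-0.2,4,4.8,-0.85,0.3,-23.3,0,-0.2,6,4.8,-0.85,0.3,-23.3,0,-0.2,8,4.8,-0.85,0.3,-23.3,0,-0.2,8,4.8,-0.85,0.3,-23.3,0,-0.2,8,4.8,-0.85,0.3]}}

```text
time: 14.1
tool_pos: [0.5374, 0.1186, 0.1832]
tool_rot: [-1.732, 1.569, 0.082]
contact_force: [0.0, 0.6, -0.3]
opening: 0.0596
```

Run:
```python
from h import *; from cell import *
s=observe(); print(s["opening"],s["contact_force"],s["torque"],s["time"],s["tool_pos"],s["qpos"])
go(s,[.5364,.1186,.132],np.radians(103.7))
d=cams.read_camera("wrist"); np.savez("w16.npz",**d); cv2.imwrite("pics/w16.png",d["image"][:,:,::-1]); print(proj(d,[.5364,.1186,.161]))
```

```text
0.05962631385991268 [ 0.04715072  0.57889634 -0.25170334] [ 0.09006    -0.00902318 -0.02193426] 14.1 [0.53737982 0.11859622 0.18321583] [ 7.79275948e-02  4.24645196e-01  1.52275745e+00  6.62769082e-06
  1.19251542e+00 -1.73520342e+00]
turn [ 0.18 -0.02  0.09] shift cm [5.12 0.1  0.03]
turn [-1.7982e+02 -1.5000e-01 -2.0000e-02] shift cm [5.12 0.1  0.03]
tool y,z world [-0.971 -0.24  -0.002] [-0.24   0.971 -0.   ] pos [0.53737982 0.11859622 0.18321583] q [ 0.08  0.42  1.52  0.    1.19 -1.74]
[323.50998863 241.01074483]
```

View pics/w16.png

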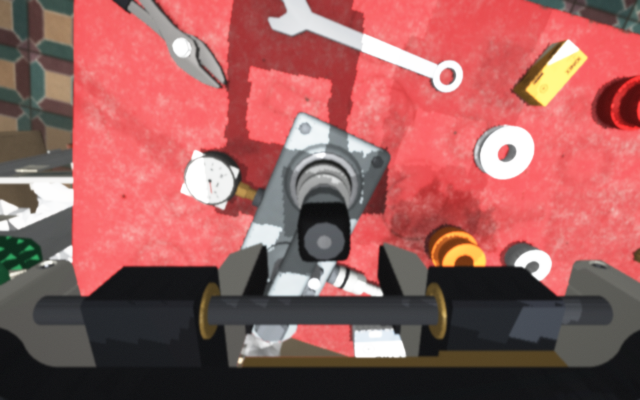

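Request:
{"api": "jog_arm", "payload": {"plan": [0,0,0,2.5,0.1,0,0.3,0,0,0,4.5,0.1,0,0.3,0,0,0,5.1,0.1,0,0.3,0,0,0,5.1,0.1,0,0.3,0,0,0,5.1,0.1,0,-0.5,0,0,0,5.1,0.1,0,-0.5,0,0,0,5.1,0.1,0,-0.5,0,0,0,5.1,0.1,0,-0.5,0,0,0,5.1,0.1,0,-0.5], "newtons": 50}}

```text
time: 15.05
tool_pos: [0.537, 0.119, 0.1333]
tool_rot: [-1.703, 1.567, 0.111]
contact_force: [-0.8, 1.0, 3.1]
opening: 0.0314
```

```bash
cat > r.py <<'E'
from h import *; from cell import *
s=observe(); R=Ro.from_euler('xyz',s["tool_rot"]).as_matrix()
print("t",s["time"],"op",round(s["opening"],4),"F",np.round(s["contact_force"],1),"Mworld",np.round(s["torque"],3),"Mtool",np.round(R.T@s["torque"],3),"eff6",np.round(s["joint_efforts"][5],3),"pos",np.round(s["tool_pos"],4),"jawdeg",np.round(np.degrees(np.arctan2(R[1,2],R[0,2])),2),"q6",np.round(s["qpos"][5],3))
E
python3 r.py; python3 -c "
from cell import *;import cv2
cv2.imwrite('pics/w17.png',cams.read_camera('wrist')['image'][:,:,::-1])"; python3 r.py
```

```text
t 15.05 op 0.0314 F [-0.8  1.   3.1] Mworld [0.164 0.202 0.051] Mtool [-0.051 -0.208  0.157] eff6 0.065 pos [0.537  0.119  0.1333] jawdeg 103.93 q6 -1.735
t 15.1 op 0.0318 F [-1.1  1.   4.2] Mworld [0.152 0.214 0.048] Mtool [-0.047 -0.199  0.171] eff6 0.061 pos [0.537  0.1189 0.1333] jawdeg 103.94 q6 -1.735
```

View pics/w17.png

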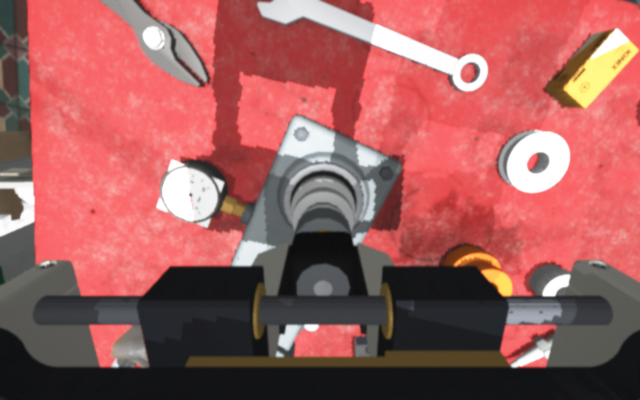

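Request:
{"api": "jog_arm", "payload": {"plan": [5,0,0,0.01,0,0,-0.5,10,0,0,0.02,0,0,-0.5,15,0,0,0.025,0,0,-0.5,20,0,0,0.033,0,0,-0.5,25,0,0,0.04,0,0,-0.5,30,0,0,0.05,0,0,-0.5,35,0,0,0.058,0,0,-0.5,40,0,0,0.067,0,0,-0.5]}}

```text
time: 15.9
tool_pos: [0.537, 0.1185, 0.1326]
tool_rot: [-1.223, 1.567, -0.11]
contact_force: [-1.5, -1.5, 5.3]
opening: 0.032
```

```bash
python3 r.py
```

```text
t 15.9 op 0.032 F [-1.5 -1.5  5.3] Mworld [-0.302  0.329  0.089] Mtool [-0.09   0.416  0.161] eff6 -1.074 pos [0.537  0.1185 0.1326] jawdeg 63.73 q6 -1.034
```

Request:
{"api": "jog_arm", "payload": {"plan": [6,0,0,0.01,0,0,-0.5,12,0,0,0.02,0,0,-0.5,18,0,0,0.03,0,0,-0.5,24,0,0,0.04,0,0,-0.5,24,0,0,0.04,0,0,-0.5]}}

```text
time: 16.4
tool_pos: [0.5368, 0.1184, 0.1322]
tool_rot: [-0.865, 1.567, -0.171]
contact_force: [-1.9, -1.5, 5.3]
opening: 0.0316
```

```bash
python3 r.py
```

```text
t 16.4 op 0.0316 F [-1.9 -1.5  5.3] Mworld [-0.413  0.473 -0.092] Mtool [ 0.09   0.628 -0.015] eff6 0.843 pos [0.5368 0.1184 0.1322] jawdeg 39.76 q6 -0.615
```

Request:
{"api": "jog_arm", "payload": {"plan": [5,0,0,0.008,0,0,-0.5,10,0,0,0.017,0,0,-0.5]}}

```text
time: 16.6
tool_pos: [0.5366, 0.1183, 0.132]
tool_rot: [-0.767, 1.568, -0.248]
contact_force: [-2.3, -1.7, 5.2]
opening: 0.0314
```

```bash
python3 r.py
```

```text
t 16.6 op 0.0314 F [-2.3 -1.7  5.2] Mworld [-0.544  0.652  0.065] Mtool [-0.067  0.835 -0.149] eff6 -1.129 pos [0.5366 0.1183 0.132 ] jawdeg 29.74 q6 -0.44
```

Request:
{"api": "jog_arm", "payload": {"plan": [5,0,0,0.008,0,0,-0.5,10,0,0,0.017,0,0,-0.5]}}

```text
time: 16.8
tool_pos: [0.5365, 0.1183, 0.1318]
tool_rot: [-0.638, 1.568, -0.294]
contact_force: [-2.3, -2.1, 5.8]
opening: 0.0318
```

```bash
python3 r.py
```

```text
t 16.8 op 0.0318 F [-2.3 -2.1  5.8] Mworld [-0.543  0.79   0.111] Mtool [-0.113  0.927 -0.244] eff6 -1.074 pos [0.5365 0.1183 0.1318] jawdeg 19.74 q6 -0.266
```

Request:
{"api": "jog_arm", "payload": {"plan": [5,0,0,0.008,0,0,-0.5,10,0,0,0.017,0,0,-0.5]}}

```text
time: 17.0
tool_pos: [0.5363, 0.1182, 0.1316]
tool_rot: [-0.524, 1.568, -0.354]
contact_force: [-3.6, -1.4, 6.6]
opening: 0.0316
```

```bash
python3 r.py
```

```text
t 17.0 op 0.0316 F [-3.6 -1.4  6.6] Mworld [-0.561  0.879  0.08 ] Mtool [-0.082  0.962 -0.404] eff6 -1.074 pos [0.5363 0.1182 0.1316] jawdeg 9.74 q6 -0.091
```

Request:
{"api": "jog_arm", "payload": {"plan": [5,0,0,0.008,0,0,-0.5,10,0,0,0.017,0,0,-0.5]}}

```text
time: 17.2
tool_pos: [0.5362, 0.1183, 0.1315]
tool_rot: [-0.384, 1.568, -0.388]
contact_force: [-4.4, -2.1, 7.1]
opening: 0.0319
```

```bash
python3 r.py
```

```text
t 17.2 op 0.0319 F [-4.4 -2.1  7.1] Mworld [-0.445  0.95   0.164] Mtool [-0.166  0.948 -0.449] eff6 -1.075 pos [0.5362 0.1183 0.1315] jawdeg -0.26 q6 0.083
```

Request:
{"api": "jog_arm", "payload": {"plan": [5,0,0,0.008,0,0,-0.5,10,0,0,0.017,0,0,-0.5]}}

```text
time: 17.4
tool_pos: [0.536, 0.1183, 0.1313]
tool_rot: [-0.254, 1.569, -0.433]
contact_force: [-3.9, -3.6, 7.7]
opening: 0.0315
```

```bash
python3 r.py
```

```text
t 17.4 op 0.0315 F [-3.9 -3.6  7.7] Mworld [-0.477  1.081  0.113] Mtool [-0.115  0.978 -0.661] eff6 -1.075 pos [0.536  0.1183 0.1313] jawdeg -10.27 q6 0.258
```

Request:
{"api": "jog_arm", "payload": {"plan": [5,0,0,0.008,0,0,-0.5,10,0,0,0.017,0,0,-0.5]}}

```text
time: 17.6
tool_pos: [0.5359, 0.1183, 0.1311]
tool_rot: [-0.151, 1.569, -0.505]
contact_force: [-5.1, -1.1, 9.1]
opening: 0.032
```

```bash
python3 r.py
```

```text
t 17.6 op 0.032 F [-5.1 -1.1  9.1] Mworld [-0.547  1.167  0.108] Mtool [-0.11   0.905 -0.917] eff6 -1.076 pos [0.5359 0.1183 0.1311] jawdeg -20.27 q6 0.432
```

Request:
{"api": "jog_arm", "payload": {"plan": [5,0,0,0.008,0,0,-0.5,10,0,0,0.017,0,0,-0.5]}}

```text
time: 17.8
tool_pos: [0.5358, 0.1184, 0.1309]
tool_rot: [0.026, 1.569, -0.502]
contact_force: [-4.9, -1.1, 8.1]
opening: 0.0317
```

```bash
python3 r.py
```

```text
t 17.8 op 0.0317 F [-4.9 -1.1  8.1] Mworld [-0.399  1.235  0.063] Mtool [-0.065  0.865 -0.967] eff6 -1.076 pos [0.5358 0.1184 0.1309] jawdeg -30.27 q6 0.607
```

Request:
{"api": "jog_arm", "payload": {"plan": [5,0,0,0.008,0,0,-0.5,10,0,0,0.017,0,0,-0.5]}}

```text
time: 18.0
tool_pos: [0.5357, 0.1185, 0.1309]
tool_rot: [0.272, 1.57, -0.43]
contact_force: [-6.0, -1.5, 8.7]
opening: 0.032
```

```bash
python3 r.py
```

```text
t 18.0 op 0.032 F [-6.  -1.5  8.7] Mworld [-0.33   1.401  0.168] Mtool [-0.169  0.856 -1.157] eff6 -1.037 pos [0.5357 0.1185 0.1309] jawdeg -40.26 q6 0.781
```

Request:
{"api": "jog_arm", "payload": {"plan": [5,0,0,0.008,0,0,-0.5,10,0,0,0.017,0,0,-0.5]}}

```text
time: 18.2
tool_pos: [0.5357, 0.1186, 0.1307]
tool_rot: [0.512, 1.57, -0.365]
contact_force: [-6.8, -1.2, 8.7]
opening: 0.0319
```

```bash
python3 r.py
```

```text
t 18.2 op 0.0319 F [-6.8 -1.2  8.7] Mworld [-0.231  1.41   0.125] Mtool [-0.125  0.724 -1.232] eff6 -1.016 pos [0.5357 0.1186 0.1307] jawdeg -50.26 q6 0.956
```

Request:
{"api": "jog_arm", "payload": {"plan": [5,0,0,0.008,0,0,-0.5,10,0,0,0.017,0,0,-0.5]}}

```text
time: 18.4
tool_pos: [0.5356, 0.1187, 0.1306]
tool_rot: [0.846, 1.57, -0.205]
contact_force: [-6.8, 0.1, 10.1]
opening: 0.0317
```

```bash
python3 r.py
```

```text
t 18.4 op 0.0317 F [-6.8  0.1 10.1] Mworld [-0.141  1.459  0.129] Mtool [-0.13   0.601 -1.337] eff6 -0.997 pos [0.5356 0.1187 0.1306] jawdeg -60.26 q6 1.13
```

Request:
{"api": "jog_arm", "payload": {"plan": [5,0,0,0.008,0,0,-0.5,10,0,0,0.017,0,0,-0.5]}}

```text
time: 18.6
tool_pos: [0.5355, 0.1188, 0.1305]
tool_rot: [1.156, 1.57, -0.07]
contact_force: [-6.7, -0.0, 10.2]
opening: 0.0319
```

```bash
python3 r.py
```

```text
t 18.6 op 0.0319 F [-6.7 -0.  10.2] Mworld [-0.045  1.479  0.157] Mtool [-0.158  0.458 -1.407] eff6 -0.978 pos [0.5355 0.1188 0.1305] jawdeg -70.25 q6 1.305
```

Request:
{"api": "jog_arm", "payload": {"plan": [5,0,0,0.008,0,0,-0.5,10,0,0,0.017,0,0,-0.5]}}

```text
time: 18.8
tool_pos: [0.5355, 0.1189, 0.1304]
tool_rot: [1.654, 1.57, 0.253]
contact_force: [-7.9, 1.0, 10.4]
opening: 0.0318
```

```bash
python3 r.py
```

```text
t 18.8 op 0.0318 F [-7.9  1.  10.4] Mworld [0.041 1.541 0.144] Mtool [-0.144  0.301 -1.512] eff6 -0.971 pos [0.5355 0.1189 0.1304] jawdeg -80.26 q6 1.479
```

Request:
{"api": "jog_arm", "payload": {"plan": [5,0,0,0.008,0,0,-0.5,10,0,0,0.017,0,0,-0.5]}}

```text
time: 19.0
tool_pos: [0.5354, 0.1191, 0.1302]
tool_rot: [2.055, 1.57, 0.479]
contact_force: [-7.2, 0.7, 10.6]
opening: 0.0315
```

```bash
python3 r.py
```

```text
t 19.0 op 0.0315 F [-7.2  0.7 10.6] Mworld [0.235 1.586 0.228] Mtool [-0.228  0.228 -1.588] eff6 -0.954 pos [0.5354 0.1191 0.1302] jawdeg -90.25 q6 1.654
```

Request:
{"api": "jog_arm", "payload": {"plan": [5,0,0,0.008,0,0,-0.5,10,0,0,0.017,0,0,-0.5]}}

```text
time: 19.2
tool_pos: [0.5355, 0.1192, 0.1301]
tool_rot: [2.285, 1.57, 0.536]
contact_force: [-7.1, 1.5, 10.3]
opening: 0.0318
```

```bash
python3 r.py
```

```text
t 19.2 op 0.0318 F [-7.1  1.5 10.3] Mworld [0.301 1.577 0.229] Mtool [-0.227  0.016 -1.606] eff6 -0.939 pos [0.5355 0.1192 0.1301] jawdeg -100.25 q6 1.828
```

Request:
{"api": "jog_arm", "payload": {"plan": [5,0,0,0.008,0,0,-0.5,10,0,0,0.017,0,0,-0.5]}}

```text
time: 19.4
tool_pos: [0.5355, 0.1193, 0.13]
tool_rot: [2.586, 1.569, 0.662]
contact_force: [-7.6, 2.3, 11.3]
opening: 0.0316
```

```bash
python3 r.py
```

```text
t 19.4 op 0.0316 F [-7.6  2.3 11.3] Mworld [0.369 1.642 0.248] Mtool [-0.246 -0.222 -1.669] eff6 -0.897 pos [0.5355 0.1193 0.13  ] jawdeg -110.25 q6 2.003
```

Request:
{"api": "jog_arm", "payload": {"plan": [5,0,0,0.008,0,0,-0.5,10,0,0,0.017,0,0,-0.5]}}

```text
time: 19.6
tool_pos: [0.5355, 0.1194, 0.1298]
tool_rot: [2.812, 1.569, 0.714]
contact_force: [-7.3, 2.4, 11.8]
opening: 0.0317
```

```bash
python3 r.py
```

```text
t 19.6 op 0.0317 F [-7.3  2.4 11.8] Mworld [0.542 1.734 0.294] Mtool [-0.292 -0.405 -1.771] eff6 -0.891 pos [0.5355 0.1194 0.1298] jawdeg -120.24 q6 2.177
```

Run:
```python
import numpy as np
p=np.array([-30,-20,-10,0,10,20,30,40,50,60,70,80,90,100,110,120.])
m=np.array([.065,.111,.08,.164,.113,.108,.063,.168,.125,.129,.157,.144,.228,.229,.248,.294])
p=np.r_[-64,p[:0],-30,p[1:]] ; m=np.r_[.089,m]
p=p[:len(m)]; 
e=np.array([-1.0738,-1.0745,-1.075,-1.075,-1.076,-1.076,-1.037,-1.016,-.997,-.978,-.971,-.954,-.939,-.897,-.891]); pe=p[-15:]
for t0 in range(10,90,6):
    for n,P,M in (("M",p,m),("E",pe,e)):
        A=np.c_[np.ones_like(P),np.clip(P-t0,0,None)]; c,r,_,_=np.linalg.lstsq(A,M,rcond=None)
        print(n,t0,np.round(c[0],3),"per90",round(c[1]*90,3),"rms",np.round(np.sqrt(r/len(P)),4),end=" | ")
    print()
```

```text
M 10 0.091 per90 0.132 rms [0.033] | E 10 -1.084 per90 0.153 rms [0.0103] | 
M 16 0.093 per90 0.141 rms [0.0318] | E 16 -1.08 per90 0.161 rms [0.0082] | 
M 22 0.095 per90 0.152 rms [0.0307] | E 22 -1.076 per90 0.17 rms [0.0071] | 
M 28 0.098 per90 0.164 rms [0.0296] | E 28 -1.072 per90 0.181 rms [0.0077] | 
M 34 0.1 per90 0.177 rms [0.0293] | E 34 -1.068 per90 0.192 rms [0.0105] | 
M 40 0.103 per90 0.191 rms [0.0297] | E 40 -1.063 per90 0.205 rms [0.0145] | 
M 46 0.105 per90 0.21 rms [0.0291] | E 46 -1.06 per90 0.22 rms [0.0178] | 
M 52 0.108 per90 0.232 rms [0.0288] | E 52 -1.055 per90 0.237 rms [0.0216] | 
M 58 0.11 per90 0.259 rms [0.0288] | E 58 -1.052 per90 0.258 rms [0.0251] | 
M 64 0.112 per90 0.292 rms [0.0294] | E 64 -1.048 per90 0.284 rms [0.0283] | 
M 70 0.116 per90 0.33 rms [0.031] | E 70 -1.043 per90 0.313 rms [0.0322] | 
M 76 0.118 per90 0.382 rms [0.0322] | E 76 -1.04 per90 0.356 rms [0.0348] | 
M 82 0.121 per90 0.444 rms [0.0349] | E 82 -1.036 per90 0.408 rms [0.0382] | 
M 88 0.125 per90 0.521 rms [0.0391] | E 88 -1.033 per90 0.479 rms [0.0415] |
```

Request:
{"api": "jog_arm", "payload": {"plan": [5,0,0,0.008,0,0,-0.5,10,0,0,0.017,0,0,-0.5]}}

```text
time: 19.8
tool_pos: [0.5356, 0.1196, 0.1297]
tool_rot: [2.951, 1.569, 0.678]
contact_force: [-6.7, 2.3, 11.0]
opening: 0.0319
```

```bash
python3 r.py
```

```text
t 19.8 op 0.0319 F [-6.7  2.3 11. ] Mworld [0.534 1.526 0.313] Mtool [-0.31  -0.578 -1.51 ] eff6 -0.863 pos [0.5356 0.1196 0.1297] jawdeg -130.24 q6 2.352
```

Request:
{"api": "jog_arm", "payload": {"plan": [0,0,0,0,0,0,0.3,0,0,0,0,0,0,0.3,0,0,0,0,0,0,0.3,0,0,0,0,0,0,0.3,0,0,0,-2,0,0,0.3,0,0,0,-6,0,0,0.3,0,0,0,-10,0,0,0.3,0,0,0,-12,0,0,0.3,0,0,0,-12,0,0,0.3]}}

```text
time: 20.7
tool_pos: [0.5381, 0.1188, 0.252]
tool_rot: [2.338, 1.561, 0.068]
contact_force: [-0.3, -0.1, 0.5]
opening: 0.0598
```

```bash
python3 r.py
python3 - <<'E'
from h import *; from cell import *
for n in ("wrist","scene"):
  d=cams.read_camera(n); np.savez(n[0]+"18.npz",**d); cv2.imwrite(f"pics/{n[0]}18.png",d["image"][:,:,::-1])
cv2.imwrite("pics/s18z.png",cv2.resize(d["image"][210:350,350:510,::-1],(685,600),interpolation=cv2.INTER_CUBIC))
E
```

```text
t 20.7 op 0.0598 F [-0.3 -0.1  0.5] Mworld [0.035 0.205 0.036] Mtool [-0.036 -0.105 -0.179] eff6 0.002 pos [0.5381 0.1188 0.252 ] jawdeg -130.06 q6 2.348
```

View pics/w18.png

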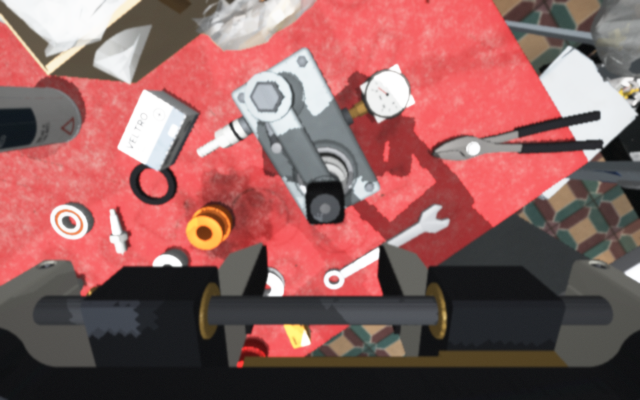

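View pics/s18z.png

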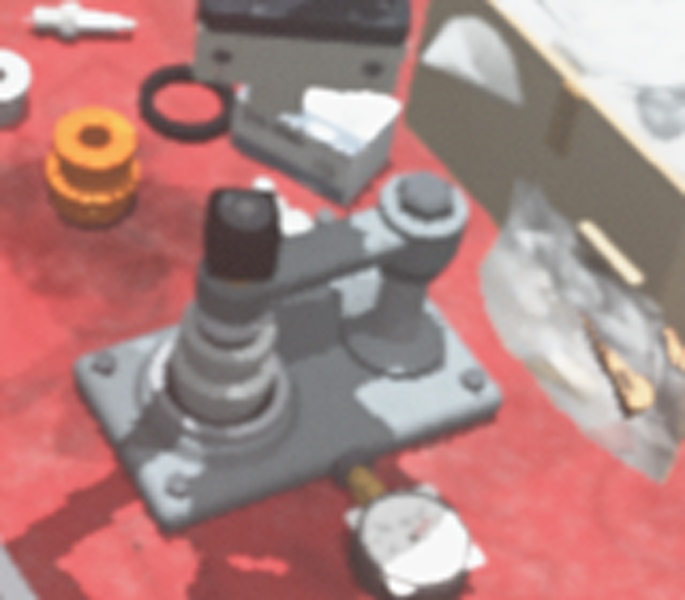

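Run:
```python
from h import *
d=np.load("w18.npz"); cv2.imwrite("pics/w18z.png",cv2.resize(d["image"][165:235,285:365,::-1],(686,600),interpolation=cv2.INTER_CUBIC))
```

```text
(no output)
```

View pics/w18z.png

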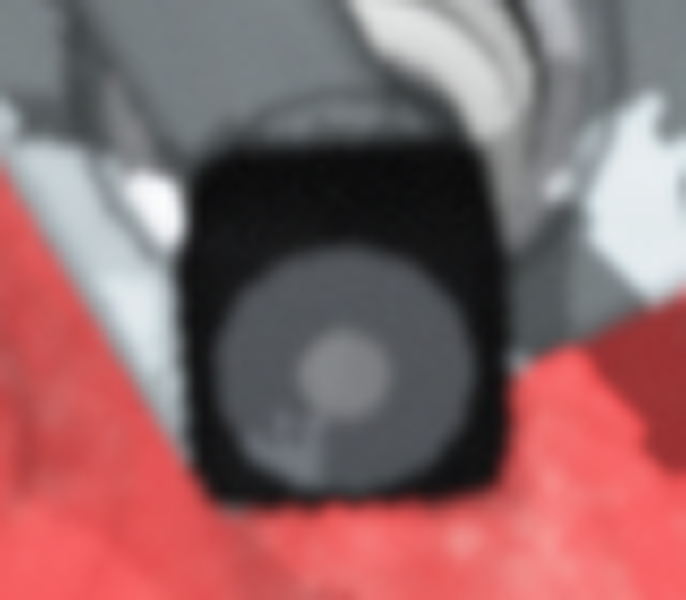

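Run:
```python
from cell import *
print(observe()["time"]); print(robot.hand_in())
```

```text
20.8
the job is handed in; nothing more can be done
None
```

I set up the larger bushing for its leak test and handed the job in at 20.8 s; no verdict was reported. The one thing I can't be sure of is the exact point of touch, and so the pad force.

- **Bushing:** it stands upright on the seat inside the rim. It went 2.4 mm below the rim's top without resistance, and I felt it meet the rubber with about 7.6 N. I let it go there, and the scene picture then showed it standing centred and upright.
- **Swing arm:** I pushed it until the force rose to about 13 N with no further movement, so it is at its stop. In the last scene picture it still points over the bushing.
- **Knob:** I turned it about 234° clockwise in total, then let go and lifted clear. Joint-6 effort stayed constant up to about 134° and rose from about 136–144°. I took that as touch, so the knob went about 90–98° past it.

**Checks that did not agree:**
- The wrist torque was noisy (about ±0.03 N m). Taken alone, it would put the touch anywhere from about 130° to 170°.
- The torque grew by about 0.19 N m per quarter turn, slightly below the stated 0.2.
- The knob sprang back only about 3–4° in the last picture, less than the stated 0.2 rad (about 11°).

I had no way to measure the pad force directly. Nothing else on the bench was touched as far as I could see, but I did not measure the other items' positions at the end.

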